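Clear the clock bench

TASK

Clear up the clockmaker's bench: tip the brass bushes out of the chute into the glass jar, set the chute back upright in the middle of its green mat, put the lid squarely on the jar, and stand every punch from the sloping rest point-down in the red block, one to a cell. All the bushes must end up in the jar; leave the oil bottle, the clock wheel and the loupe where they are.

Things in the scene. Friction and masses are not known exactly. Their poses are not given: they have to be found in the camera images.
- rest: Sloping wooden tool rest, 250 mm wide, fixed, with four lanes 56 mm apart. Origin on the bench under its middle; z up; y across the lanes. The punches lie in the lanes 50 degrees from level: point low, towards the rest's +x (the robot's left), cap high, towards -x (mid-bench). The sloping board carries only the lowest 92 mm of a punch (from its point); the upper 68 mm stick out free.
- block: Red plastic tool block, 44 mm (x) by 200 mm (y) by 80 mm high, fixed to the bench, with a row of four square cells along its y. Origin at the centre of its underside, z up.
- mat: Green parking mat for the chute, 240 mm (x) by 130 mm (y), 2 mm thick, fixed. Origin at the centre of its underside.
- chute_grip (a point): Aluminium chute: open channel 150 mm long, 42 wide, 26 high, 0.18 kg, floor 3 mm thick, one end closed. Across its middle, on a bridge, stands a black handle plate: 12 mm thick along the chute's x, 44 wide along y, from 30 to 74 mm above the chute's underside. This point is in the handle, on the centre line, 55 mm above the underside. x points along the channel to its open end, z up.
- chute_lip (a point): Middle of the chute's open end, on the channel floor: 75 mm along x from chute_grip and 52 mm below it; axes the same. The channel is 36 mm wide inside; the bushes lie loose in it, between its closed end and the bridge and under it. It is polished: they begin to slide at some 15 to 20 degrees of tilt and run out at 40 to 45.
- jar: Glass jar, loose, 0.35 kg, 80 mm high, outer diameter 70 mm, mouth 62 mm wide inside, floor 6 mm thick, straight walls. Origin at the centre of its underside, z up.
- jar_mouth (a point): Centre of the jar's mouth, at rim height (80 mm above its underside).
- lid_knob (a point): Lid of the jar, loose, 0.09 kg: cork plug 48 mm across and 8 deep, above it a wooden disc 74 mm across and 6 thick, on top a brass knob 20 mm across and 34 tall. This point is in the knob, on its axis, 37 mm above the lid's underside, 23 mm above the disc, 11 mm below the knob's top; on the jar it stands 109 mm above the jar's underside. z up.
- punch0_mid (a point): Steel pin punch with blue sleeve on the cap half: a round rod 12 mm in diameter, 160 mm long, 0.1 kg, loose; may be absent. This point is on its axis at mid-length, 80 mm from either end; its z runs from the tapered point to the cap.
- punch1_mid (a point): Steel pin punch with yellow sleeve on the cap half: a round rod 12 mm in diameter, 160 mm long, 0.1 kg, loose; may be absent. This point is on its axis at mid-length, 80 mm from either end; its z runs from the tapered point to the cap.
- punch2_mid (a point): Steel pin punch with orange sleeve on the cap half: a round rod 12 mm in diameter, 160 mm long, 0.1 kg, loose; may be absent. This point is on its axis at mid-length, 80 mm from either end; its z runs from the tapered point to the cap.
- punch3_mid (a point): Steel pin punch with green sleeve on the cap half: a round rod 12 mm in diameter, 160 mm long, 0.1 kg, loose; may be absent. This point is on its axis at mid-length, 80 mm from either end; its z runs from the tapered point to the cap.
- bush0_mid (a point): Brass bush (short cylinder), 16 mm in diameter, 10 mm high, 16 g, loose; may be absent. This point is its centre.
- bush1_mid (a point): Brass bush (short cylinder), 16 mm in diameter, 10 mm high, 16 g, loose; may be absent. This point is its centre.
- bush2_mid (a point): Brass bush (short cylinder), 16 mm in diameter, 10 mm high, 16 g, loose; may be absent. This point is its centre.
- bush3_mid (a point): Brass bush (short cylinder), 16 mm in diameter, 10 mm high, 16 g, loose; may be absent. This point is its centre.
- bush4_mid (a point): Brass bush (short cylinder), 16 mm in diameter, 10 mm high, 16 g, loose; may be absent. This point is its centre.
- cell0 (a point): Centre of the mouth of one cell of the red block: 30 mm square, 74 mm deep, its floor 6 mm above the bench, its mouth 80 mm above the bench; neighbouring cells are 46 mm apart.
- cell1 (a point): Centre of the mouth of one cell of the red block: 30 mm square, 74 mm deep, its floor 6 mm above the bench, its mouth 80 mm above the bench; neighbouring cells are 46 mm apart.
- cell2 (a point): Centre of the mouth of one cell of the red block: 30 mm square, 74 mm deep, its floor 6 mm above the bench, its mouth 80 mm above the bench; neighbouring cells are 46 mm apart.
- cell3 (a point): Centre of the mouth of one cell of the red block: 30 mm square, 74 mm deep, its floor 6 mm above the bench, its mouth 80 mm above the bench; neighbouring cells are 46 mm apart.
- oilbottle: Green glass oil bottle, 44 mm across, 85 mm high, a bystander; origin at its underside.
- gear: Brass clock wheel lying flat, 64 mm across with a short arbor 21 mm high, a bystander; origin at its underside.
- loupe: Black eye loupe, 34 mm across, 28 mm high, a bystander; origin at its underside.
There are look-alikes about, which are no part of the job. Leave any orange or purple look-alike of the part that bears chute_grip alone. Several things have the shape of the block; the one meant has the colours described above.

How it is judged:
By the outcome, as a careful person would: the job done as asked, in the order asked, and still so for the second after the job is handed in, with the robot touching nothing.
Of punch0, punch1, punch2, punch3 only 2 to 4 are there at a start; the rules pass over those that are not, and their reading is None.
Of bush0, bush1, bush2, bush3, bush4 only 3 to 5 are there at a start; the rules pass over those that are not, and their reading is None.
At some moment in a run one of jar, lid may be knocked a few centimetres aside while the robot is not near it.
It also fails if it takes over 210 s, if anything falls off the work surface, if the arm or the gripper's body presses on something with over 40 N, if the wrist force passes 120 N, or if a joint passes its speed limit or range.

ROBOT

A 7-joint arm with a two-finger parallel gripper is mounted at the origin on the work surface. World frame = base frame: x ahead of the robot, y to its left, z up, the work surface at z = 0. Lengths are in m, angles in rad, forces in N, time in s.
With the tool pointing down it reaches from about 0.4 to 0.925 m from the base axis. Payload 5.6 kg.
Tool frame: the origin (TCP) lies on the centre line of the jaws, within the pads' length; the fingertips stand 25 mm ahead of it and the grasp point (between the pads) lies 6 mm ahead of it; z points along the fingers, y is the line along which they close (so a half turn about z gives the same grasp; the last joint's range is limited). The gripper opens to 85 mm and grips with 20 to 120 N. Pads are 22 mm wide; open, the fingers measure 114 mm over their backs; the gripper's body (76 mm by 85 mm) begins 54 mm behind the grasp point. The pads swing forward as they close: fully open they stand 13 mm farther back than shut.
Start: joints at [-1.332, 0.468, -0.012, 1.603, 0.006, 1.071, -0.056], TCP at [0.181, 0.624, 0.229] pointing down, gripper open.
Joint ranges: [-2.53, 2.53], [-0.31, 2.02], [-1.57, 1.55], [0.28, 2.44], [-1.29, 4.43], [0.15, 1.84], [-2.92, 2.92]. Speed limits (rad/s): [2.57, 2.57, 3.14, 3.14, 3.14, 3.14, 3.14].

INTERFACE

Orientations are given as a unit quaternion [w, x, y, z].
In Python, from rig import arm gives the robot as it stands.
- The arm moves only by the shell command python3 -m crank 'ROWS' [OPENING] [FORCE]. ROWS is JSON, a list that holds one entry, the list of rows, each a list of 6 numbers: the shift along the tool's x, y, z in m, then the turn, a rotation vector about the tool's x, y, z in rad. A call has 1 to 20 rows; each row shifts and turns the commanded pose from where the row before left it, along the tool's axes as they then stand; what a row does not reach is not made up. A row lasts 1/12 s, in which the tool goes at most 41.7 mm and 7.16 degrees, less where a joint would pass 70% of its speed; a pose out of reach is approached as far as the arm can. A call is refused whole if a number of a shift passes 0.0417 or a number of a turn 0.125, either way. A call with a gripper value outside its range is refused whole. OPENING is the closure in counts, from 0 (fully open) to 255 (shut), set as the call begins (- or left out, the last holds). The fingers move at their own pace and stop on an object; FORCE is the grip in N (left out, the last holds). Time passes only in rows, so rows that do not move let the fingers close. It gives the time, the measured TCP pose, the force, the opening and the grip force at its end, in the units of the state.
- arm.observe(): the state, without advancing time (a new reading comes with each control period).
- arm.read_camera(name): name is "scene" or "top" or "wrist"; returns a dict with "color" (420x560x3 uint8, red, green, blue), "camera_matrix" (3x3 intrinsics, pixels), "R" (3x3) and "t" (3): a world point X has camera coordinates R X + t. Camera axes: x right, y down, z forward; pixel columns grow to the right and rows downward; lengths in m; the calibration is good to about 2 mm. The wrist camera is an equidistant fisheye: a pixel r from the principal point sees the ray r / f radians off the axis. A picture is of the moment at which its call begins. There is no depth.
- arm.job_done(): hands the job in; it is judged then, once.
The state is a dict: "clock": time; "joint_pos": joint angles; "joint_vel": joint speeds; "joint_torque": joint torques, N m; "tool_pos": TCP position; "tcp_rot": TCP orientation; "contact_force": force on the tool from outside, world axes, zero at the start; "torque": the same for the moment, N m; "gripper_width": opening from 0.0 (shut) to 1.0 (fully open); "grasp_force": force on a finger pad.
Only numpy, scipy, OpenCV 4.12 (cv2) and the standard library are available. Lean on these libraries where they do the work, as an engineer would, in place of code of your own. Each camera call takes 0.05 s, during which the arm holds its last target. There are 200 camera calls.

## Working session

There is one attempt and no reset: what is moved stays moved. The work goes in short steps, Python scripts to look and compute and a shell command to move; the robot and the scene stay as the last step left them, time stands still between calls to the robot, and variables do not carry over. Pictures are saved under pics/ and viewed, at most 14 in all, crops included, and the job is handed in when it is done.

```bash
ls; mkdir -p pics; python3 - <<'E'
from rig import arm
import cv2
for n in("scene","top"):
    c=arm.read_camera(n); cv2.imwrite(f"pics/{n}0.png",c["color"][:,:,::-1])
    print(n,c["camera_matrix"],c["R"],c["t"])
print(arm.observe())
E
```

```text
pics
scene [[539.75005953   0.         274.72618775]
 [  0.         539.75005953 208.30130693]
 [  0.           0.           1.        ]] [[-0.8359868   0.54873899  0.00340559]
 [ 0.31083701  0.47864672 -0.82114412]
 [-0.45222386 -0.68540706 -0.57071073]] [ 0.4550424  -0.04184851  1.66545098]
top [[519.18355985   0.         272.33797459]
 [  0.         519.18355985 213.9042193 ]
 [  0.           0.           1.        ]] [[-0.01211269 -0.99987945  0.00971455]
 [-0.99112263  0.0107191  -0.13251803]
 [ 0.13239792 -0.01123346 -0.99113299]] [-0.0870295   0.466947    1.61600163]
{'clock': 0.1, 'joint_pos': array([-1.3319951 ,  0.46827572, -0.01160174,  1.60356261,  0.00600677,
        1.07140631, -0.05628369]), 'joint_vel': array([-2.01086460e-04, -1.86886276e-03,  7.17316660e-04, -3.33405929e-03,
       -5.97012189e-04, -7.01532706e-05,  1.84990014e-03]), 'joint_torque': array([ 9.46044784e-04, -5.33519876e+01,  2.14065704e-02, -2.51966178e+01,
        1.14297788e-02,  4.28973013e-03, -1.73776249e-05]), 'tool_pos': array([0.18067751, 0.62383994, 0.22792942]), 'tcp_rot': array([-5.23271761e-05,  1.40457436e-01,  9.90086387e-01, -8.07152080e-04]), 'contact_force': array([-0.97085719,  0.61248337, -0.4540644 ]), 'torque': array([-0.02076247, -0.04123208, -0.05401824]), 'grasp_force': 0.0, 'gripper_width': 1.0002800007038848}
```

View pics/scene0.png

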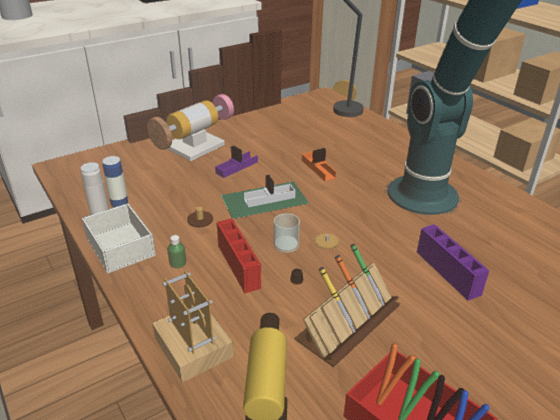

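View pics/top0.png

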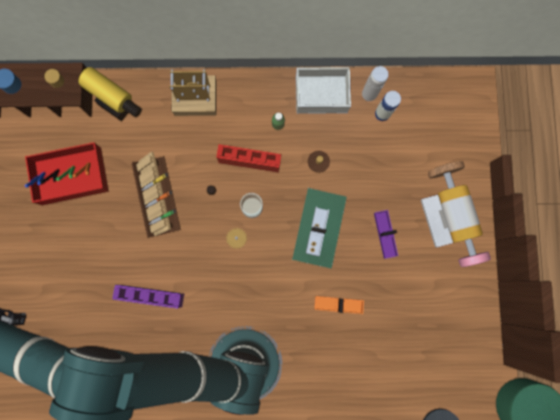

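The top view has the rest (155,195), red block (249,157), jar (251,205), mat and chute (319,228), lid (319,161), gear (237,238), loupe (211,190) and bottle (278,121). Yellow, orange and green punches are present, and blue is absent.

```bash
cat > h.py <<'E'
from rig import arm
import cv2, numpy as np
from scipy.spatial.transform import Rotation as Ro
def cam(n):
    c=arm.read_camera(n); return c
def bp(c,u,v,z):
    K=c["camera_matrix"];R=np.array(c["R"]);t=np.array(c["t"])
    o=-R.T@t; d=R.T@np.linalg.inv(K)@[u,v,1]
    return o+d*(z-o[2])/d[2]
def pj(c,X):
    p=c["camera_matrix"]@(np.array(c["R"])@X+c["t"]); return p[:2]/p[2]
def pjw(c,X):  # fisheye
    p=np.array(c["R"])@X+c["t"]; K=c["camera_matrix"]
    th=np.arctan2(np.hypot(*p[:2]),p[2]); a=p[:2]/max(1e-9,np.hypot(*p[:2]))
    return np.array([K[0,2],K[1,2]])+K[0,0]*th*a
def bpw(c,u,v,z):
    K=c["camera_matrix"];R=np.array(c["R"]);t=np.array(c["t"])
    q=np.array([u-K[0,2],v-K[1,2]])/K[0,0]; th=np.hypot(*q)
    d=R.T@np.r_[np.sin(th)*q/max(th,1e-9),np.cos(th)]; o=-R.T@t
    return o+d*(z-o[2])/d[2]
def pose():
    s=arm.observe(); q=s["tcp_rot"]; return np.array(s["tool_pos"]),Ro.from_quat([q[1],q[2],q[3],q[0]]),s
def crop(c,x0,y0,w,h,k,fn):
    im=cv2.resize(c["color"][y0:y0+h,x0:x0+w,::-1],None,fx=k,fy=k,interpolation=cv2.INTER_CUBIC); cv2.imwrite(fn,im)
def go(X,Rt=None,n=None):
    """shift (tool axes) and rotvec to target TCP X / Rotation Rt"""
    p,r,s=pose(); d=r.inv().apply(np.array(X)-p); print("tool shift",d.round(4),"rot",None if Rt is None else (r.inv()*Rt).as_rotvec().round(4))
E
python3 - <<'E'
from h import *
c=cam("top")
crop(c,205,135,152,140,5,"pics/a.png"); crop(c,125,140,80,105,5,"pics/b.png")
c=cam("scene"); crop(c,180,150,150,140,5,"pics/d0.png")
E
```

```text
(no output)
```

View pics/a.png

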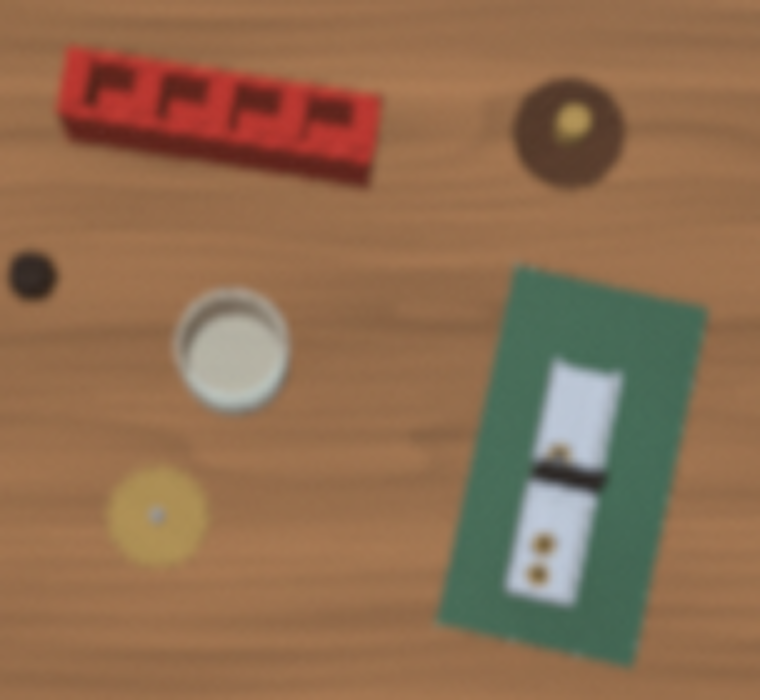

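View pics/b.png

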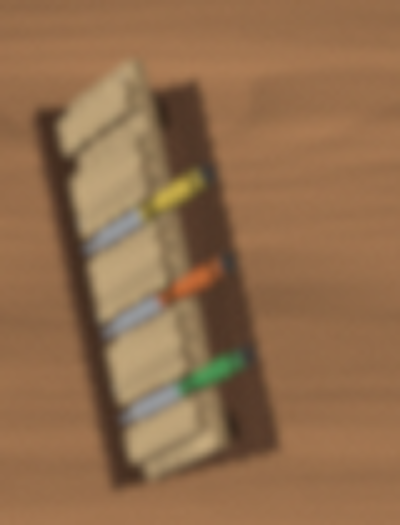

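```bash
python3 - <<'E'
from h import *
c=cam("scene"); crop(c,290,235,115,120,5,"pics/e.png")
E
```

```text
(no output)
```

View pics/e.png

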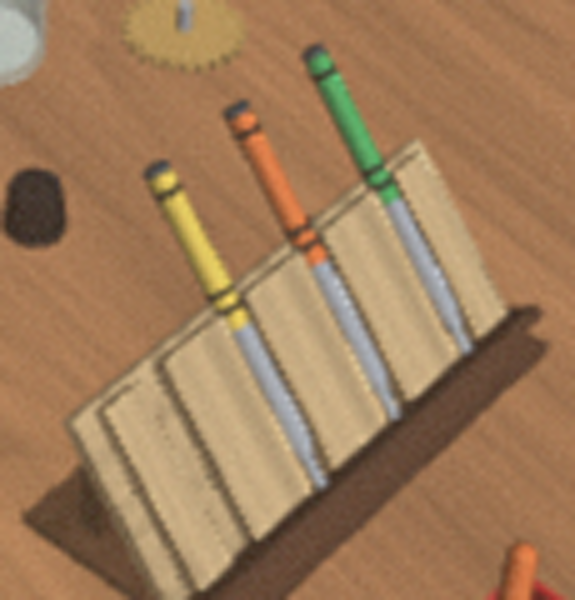

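```bash
python3 - <<'E'
from h import *
c=cam("top"); s=cam("scene")
f=lambda x,y,z:bp(c,205+(x+.5)/5-.5,135+(y+.5)/5-.5,z).round(4)
print("cam",-np.array(c["R"]).T@c["t"],-np.array(s["R"]).T@s["t"])
print("jar",f(233,346,.08)); print("knobtop",f(574,118,.048),"disc",f(569,133,.014))
print("gear",f(158,516,.003)); print("loupe",f(32,274,.028))
print("mat",[f(*p,.002) for p in((517,265),(708,310),(633,665),(437,622))],f(574,465,.002))
print("handle ends top",f(533,468,.076),f(605,480,.076),"chute rim corners",[f(*p,.028) for p in((555,363),(622,374),(575,606),(507,590))])
print("block",[f(*p,.08) for p in((68,47),(381,95))],"bottom",[f(*p,.0) for p in((369,187),(70,140))],"cells",[f(*p,.08) for p in((110,82),(183,95),(256,105),(329,115))])
E
```

```text
cam [ 0.24779233 -0.07387098  1.66439687] [1.14657418 0.91184301 0.9145774 ]
jar [ 0.4916 -0.027   0.08  ]
knobtop [ 0.6413 -0.2445  0.048 ] disc [ 0.6397 -0.2446  0.014 ]
gear [0.3937 0.0241 0.003 ]
loupe [0.5475 0.1027 0.028 ]
mat [array([ 0.555 , -0.2098,  0.002 ]), array([ 0.524 , -0.3334,  0.002 ]), array([ 0.295 , -0.2784,  0.002 ]), array([ 0.3238, -0.1538,  0.002 ])] [ 0.4237 -0.2438  0.002 ]
handle ends top [ 0.4143 -0.2109  0.076 ] [ 0.4064 -0.2551  0.076 ] chute rim corners [array([ 0.4865, -0.2306,  0.028 ]), array([ 0.4789, -0.2732,  0.028 ]), array([ 0.3317, -0.2396,  0.028 ]), array([ 0.3422, -0.197 ,  0.028 ])]
block [array([0.6822, 0.0751, 0.08  ]), array([ 0.6495, -0.1206,  0.08  ])] bottom [array([ 0.6082, -0.1142,  0.    ]), array([0.6415, 0.0812, 0.    ])] cells [array([0.6594, 0.0488, 0.08  ]), array([0.6506, 0.0032, 0.08  ]), array([ 0.6438, -0.0424,  0.08  ]), array([ 0.637 , -0.0879,  0.08  ])]
```

Geometry is consistent: block length 198 mm, mat edge 238 mm, handle 45 mm. The chute is at about (0.410,-0.234) with yaw -13.3°, its open end away from the robot. I'll swing over to it.

```bash
python3 -m crank '[[[-0.02,0,0,0,0,0.03],[-0.035,-0.004,0,0,0,0.055],[-0.04,-0.006,0,0,0,0.06],[-0.04,-0.006,0,0,0,0.06],[-0.04,-0.006,0,0,0,0.06],[-0.04,-0.006,0,0,0,0.06],[-0.04,-0.006,0,0,0,0.06],[-0.04,-0.006,0,0,0,0.06],[-0.04,-0.006,0,0,0,0.06],[-0.04,-0.006,0,0,0,0.06],[-0.04,-0.006,0,0,0,0.06],[-0.04,-0.006,0,0,0,0.06],[-0.04,-0.006,0,0,0,0.06],[-0.04,-0.006,0,0,0,0.06],[-0.04,-0.006,0,0,0,0.06],[-0.04,-0.006,0,0,0,0.06],[-0.04,-0.006,0,0,0,0.06],[-0.03,-0.006,0,0,0,0.06],[-0.02,-0.006,0,0,0,0.06],[0,0,0,0,0,0]]]' 0
cat >> h.py <<'E'
def down(deg): # tool down, tool y at world yaw deg
    a=np.radians(deg); y=np.array([np.cos(a),np.sin(a),0]); z=np.array([0,0,-1.]); return Ro.from_matrix(np.c_[np.cross(y,z),y,z])
E
python3 -c "
from h import *
print(pose()[0],pose()[2]['joint_pos'].round(2)); go([.41,-.234,.2],down(-13.3))"
```

```text
clock: 2.02
tool_pos: [0.5824, 0.0739, 0.2292]
tcp_rot: [0.001, 0.644, 0.765, -0.001]
contact_force: [-1.0, -0.9, 0.4]
gripper_width: 0.995
grasp_force: 0.0
[0.58238182 0.07392669 0.22917273] [-0.52  0.37  0.43  1.79 -0.18  1.02  0.15]
tool shift [-0.2739 -0.2225  0.0299] rot [4.000e-04 2.400e-03 4.039e-01]
```

```bash
python3 -m crank '[[[-0.02,-0.016,0,0,0,0],[-0.031,-0.026,0,0,0,0],[-0.031,-0.026,0,0,0,0],[-0.031,-0.026,0,0,0,0],[-0.031,-0.026,0,0,0,0],[-0.031,-0.026,0,0,0,0],[-0.031,-0.025,0,0,0,0],[-0.031,-0.025,0,0,0,0],[-0.028,-0.02,0,0,0,0],[-0.009,-0.007,0,0,0,0],[0,0,0.007,0,0,0.1],[0,0,0.007,0,0,0.1],[0,0,0.007,0,0,0.1],[0,0,0.007,0,0,0.1],[0,0,0,0,0,0.004],[0,0,0,0,0,0]]]'
python3 -c "
from h import *
print(pose()[0],pose()[2]['joint_pos'].round(2)); go([.41,-.234,.1],down(-13.3))
c=cam('wrist');cv2.imwrite('pics/w1.png',c['color'][:,:,::-1])
for X in ([.41,-.234,.076],[.4915,-.027,.08]): print(pjw(c,np.array(X)))"
```

```text
clock: 3.35
tool_pos: [0.4133, -0.2285, 0.2007]
tcp_rot: [-0.0, 0.779, 0.627, -0.0]
contact_force: [-1.1, -0.5, 0.8]
gripper_width: 0.998
grasp_force: 0.0
[ 0.41333384 -0.22853874  0.20069116] [-0.15  0.22  0.66  2.09 -0.18  0.89  0.4 ]
tool shift [-0.0061 -0.002   0.1007] rot [-0.0006 -0.0003  0.0156]
[280.91447136 206.43712027]
[323.19304395 -44.68738233]
```

View pics/w1.png

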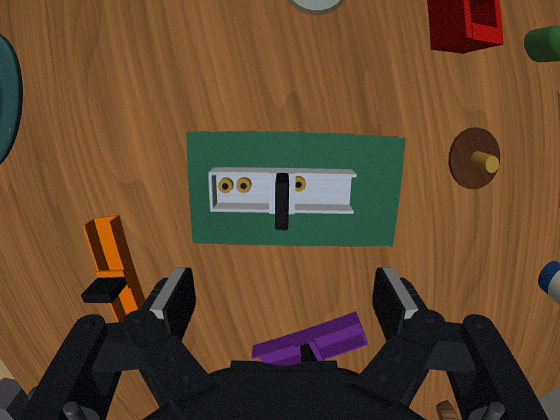

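The wrist view shows the closed end on the left, three bushes, and the handle at (282,202) as predicted. I'll descend and grip.

```bash
python3 -m crank '[[[-0.006,-0.002,0.015,0,0,0.0155],[0,0,0.025,0,0,0],[0,0,0.025,0,0,0],[0,0,0.025,0,0,0],[0,0,0.025,0,0,0],[0,0,0.015,0,0,0],[0,0,0.006,0,0,0],[0,0,0,0,0,0],[0,0,0,0,0,0]]]' 0
python3 -m crank '[[[0,0,0,0,0,0],[0,0,0,0,0,0],[0,0,0,0,0,0],[0,0,0,0,0,0],[0,0,0,0,0,0],[0,0,0,0,0,0],[0,0,0,0,0,0],[0,0,0,0,0,0],[0,0,0,0,0,0],[0,0,0,0,0,0]]]' 255 60
```

```text
clock: 4.15
tool_pos: [0.4105, -0.2351, 0.0655]
tcp_rot: [0.0, 0.785, 0.619, 0.0]
contact_force: [0.4, 0.5, 0.2]
gripper_width: 0.995
grasp_force: 0.0
clock: 4.98
tool_pos: [0.4101, -0.2348, 0.0652]
tcp_rot: [0.0, 0.785, 0.619, 0.0]
contact_force: [-0.2, 0.8, 4.8]
gripper_width: 0.119
grasp_force: 58.9
```

```bash
python3 -m crank '[[[0,0,-0.01,0,0,0],[0,0,-0.02,0,0,0],[0,0,-0.02,0,0,0],[0,0,-0.02,0,0,0],[0,0,-0.02,0,0,0],[0,0,-0.02,0,0,0],[0,0,-0.015,0,0,0],[0,0,-0.005,0,0,0],[0.005,0,0,0,0,0],[0.012,-0.002,0,0,0,0],[0.02,-0.002,0,0,0,0],[0.024,-0.002,0,0,0,0],[0.024,-0.002,0,0,0,0],[0.024,-0.002,0,0,0,0],[0.02,-0.002,0,0,0,0],[0.012,-0.002,0,0,0,0],[0.006,0,0,0,0,0],[0,0,0,0,0,0]]]'
python3 -m crank '[[[0,0,0,0,0,-0.03],[0,0,0,0,0,-0.06],[0,0,0,0,0,-0.08],[0,0,0,0,0,-0.08],[0,0,0,0,0,-0.08],[0,0,0,0,0,-0.08],[0,0,0,0,0,-0.08],[0,0,0,0,0,-0.08],[0,0,0,0,0,-0.08],[0,0,0,0,0,-0.08],[0,0,0,0,0,-0.08],[0,0,0,0,0,-0.08],[0,0,0,0,0,-0.08],[0,0,0,0,0,-0.04],[0,0,0,0,0,-0.02],[0,0,0,0,0,0]]]'
python3 - <<'E'
from h import *
print(pose()[2]['joint_pos'].round(2)); go([.430,-.0885,.155],down(45))
c=cam('scene');crop(c,180,110,200,150,4,'pics/s1.png')
X=np.array([.4916,-.027,.08])
print("jar rim predicted",[((pj(c,X+[.035*np.cos(a),.035*np.sin(a),0])-[180,110])*4).round() for a in np.arange(0,6.2,np.pi/2)])
E
```

```text
clock: 6.48
tool_pos: [0.4302, -0.0871, 0.1939]
tcp_rot: [-0.001, 0.784, 0.62, -0.001]
contact_force: [-0.8, -0.4, -1.8]
gripper_width: 0.119
grasp_force: 58.9
clock: 7.82
tool_pos: [0.4302, -0.0895, 0.1944]
tcp_rot: [-0.0, 0.379, 0.925, -0.0]
contact_force: [-0.7, -0.2, -2.2]
gripper_width: 0.114
grasp_force: 58.9
[-0.3   0.15  0.47  2.15 -0.09  0.85  1.02]
tool shift [0.0008 0.0006 0.0394] rot [-0.0007 -0.0003  0.0074]
jar rim predicted [array([379., 460.]), array([454., 469.]), array([468., 426.]), array([394., 417.])]
```

View pics/s1.png

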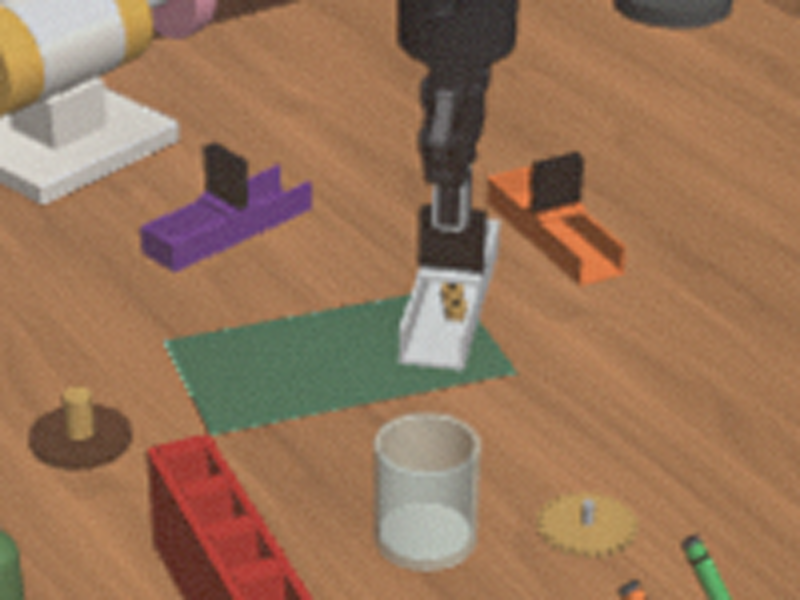

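The jar rim centre at (427,443) matches the prediction (424,443), so the jar hasn't moved. I'll lower and tip about the lip.

```bash
python3 -m crank '[[[0,0,0.01,0,0,0],[0,0,0.015,0,0,0],[0,0,0.013,0,0,0],[0,0,0.006,0,0,0],[0,0,0,0,0,0],[0,0.0077,-0.0086,0.12,0,0],[0,0.0077,-0.0086,0.12,0,0],[0,0.0077,-0.0086,0.12,0,0],[0,0.0077,-0.0086,0.12,0,0],[0,0.0077,-0.0086,0.12,0,0],[0,0.0077,-0.0086,0.12,0,0],[0,0.0077,-0.0086,0.12,0,0],[0,0.0077,-0.0086,0.12,0,0],[0,0,0,0,0,0]]]'
python3 - <<'E'
from h import *
p,r,s=pose(); print(s['joint_pos'].round(2),"lip",p+r.apply([0,.075,.06]),"chute x",r.apply([0,1,0]))
E
```

```text
clock: 9.03
tool_pos: [0.4888, -0.0257, 0.18]
tcp_rot: [-0.176, 0.33, 0.821, -0.432]
contact_force: [-1.3, 0.8, -4.1]
gripper_width: 0.115
grasp_force: 59.2
[-0.62  0.79  0.49  1.63  0.21  1.59  0.61] lip [ 0.48359135 -0.03058386  0.08418357] chute x [ 0.38970244  0.40902782 -0.82512318]
```

```bash
python3 -m crank '[[[0,0,0,0,0,0],[0,0,0,0,0,0],[0,0,0,0,0,0],[0,0,0,0,0,0],[0,0.003,0,0,0,0],[0,-0.003,0,0,0,0],[0,0.003,0,0,0,0],[0,-0.003,0,0,0,0],[0,0,0,0,0,0],[0,0,0,0,0,0]]]'
python3 - <<'E'
from h import *
c=cam('scene');t=cam('top')
a=cv2.resize(c['color'][150:260,220:360,::-1],None,fx=3.5,fy=3.5,interpolation=cv2.INTER_CUBIC)
b=cv2.resize(t['color'][150:260,210:290,::-1],None,fx=3.5,fy=3.5,interpolation=cv2.INTER_CUBIC)
cv2.imwrite('pics/s2.png',np.hstack([a,b]))
E
```

```text
clock: 9.87
tool_pos: [0.4874, -0.0308, 0.1873]
tcp_rot: [-0.175, 0.336, 0.821, -0.427]
contact_force: [0.1, -0.7, -1.3]
gripper_width: 0.112
grasp_force: 59.2
```

View pics/s2.png

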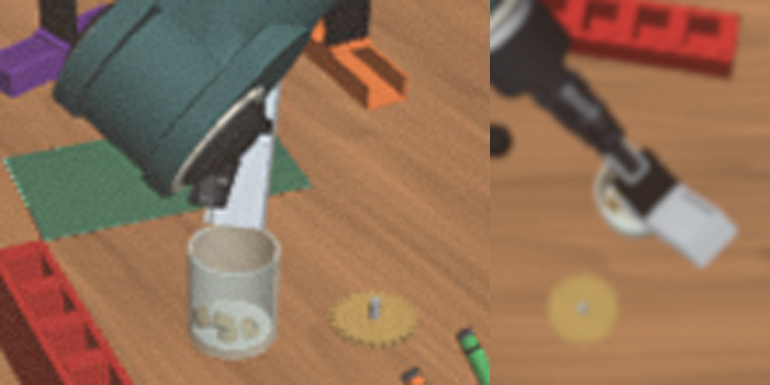

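Bushes are lying on the jar floor (scene crop, around (225,320)) and the lip is clear. I'll lift, level and swing back.

```bash
python3 -m crank '[[[0,-0.01,-0.007,0,0,0],[0,-0.02,-0.0135,0,0,0],[0,-0.02,-0.0135,0,0,0],[0,-0.016,-0.011,0,0,0],[0,-0.0077,0.004,-0.12,0,0.06],[0,-0.0077,0.004,-0.12,0,0],[0,-0.0077,0.004,-0.12,0,0],[0,-0.0077,0.004,-0.12,0,0],[0,-0.0077,0.004,-0.12,0,0],[0,-0.0077,0.004,-0.12,0,0],[0,-0.0077,0.004,-0.12,0,0],[0,-0.0077,0.004,-0.12,0,0],[0,0,0,0,0,0]]]'
python3 - <<'E'
from h import *
p,r,s=pose(); print(p,s['joint_pos'].round(2)); go([.4245,-.2438,.1],down(-13.6))
E
```

```text
clock: 11.05
tool_pos: [0.4339, -0.0821, 0.2723]
tcp_rot: [0.019, 0.398, 0.917, -0.009]
contact_force: [-0.4, -0.8, -1.4]
gripper_width: 0.116
grasp_force: 59.2
[ 0.43392966 -0.08209205  0.27225528] [-0.47  0.02  0.58  2.09  0.02  1.01  0.85]
tool shift [-0.1045 -0.1169  0.177 ] rot [0.0186 0.0392 0.9886]
```

```bash
python3 -m crank '[[[0,0,0,0.0019,0.0039,0.0989],[0,0,0,0.0019,0.0039,0.0989],[0,0,0,0.0019,0.0039,0.0989],[0,0,0,0.0019,0.0039,0.0989],[0,0,0,0.0019,0.0039,0.0989],[0,0,0,0.0019,0.0039,0.0989],[0,0,0,0.0019,0.0039,0.0989],[0,0,0,0.0019,0.0039,0.0989],[0,0,0,0.0019,0.0039,0.0989],[0,0,0,0.0019,0.0039,0.0989],[-0.03,0.005,0,0,0,0],[-0.035,0.005,0,0,0,0],[-0.035,0.005,0,0,0,0],[-0.03,0.006,0,0,0,0],[-0.02,0.006,0.02,0,0,0],[-0.01,0.002,0.03,0,0,0],[0,0,0.03,0,0,0],[0,0,0.03,0,0,0],[0,0,0,0,0,0],[0,0,0,0,0,0]]]'
python3 - <<'E'
from h import *
p,r,s=pose(); print(p,s['joint_pos'].round(2)); go([.4245,-.2438,.0652],down(-13.6))
E
```

```text
clock: 12.72
tool_pos: [0.4289, -0.2404, 0.1621]
tcp_rot: [-0.0, 0.783, 0.621, -0.004]
contact_force: [0.9, -0.7, -0.9]
gripper_width: 0.116
grasp_force: 59.2
[ 0.42891998 -0.24039542  0.16207958] [-0.16  0.34  0.72  2.08 -0.29  0.83  0.5 ]
tool shift [-0.0037 -0.003   0.0969] rot [-0.0054  0.0063  0.0077]
```

```bash
python3 -m crank '[[[-0.0037,-0.003,0.015,-0.0054,0.0063,0.0077],[0,0,0.025,0,0,0],[0,0,0.025,0,0,0],[0,0,0.015,0,0,0],[0,0,0.01,0,0,0],[0,0,0.005,0,0,0],[0,0,0,0,0,0],[0,0,0,0,0,0]]]'
python3 - <<'E'
from h import *
go([.4245,-.2438,.0652],down(-13.6))
E
```

```text
clock: 13.38
tool_pos: [0.4277, -0.244, 0.0687]
tcp_rot: [0.002, 0.786, 0.619, 0.002]
contact_force: [0.2, 0.3, -1.3]
gripper_width: 0.114
grasp_force: 59.2
tool shift [-0.0005 -0.0032  0.0035] rot [ 0.0064 -0.0002  0.0004]
```

```bash
python3 -m crank '[[[0,-0.0035,0.0015,0.005,0,0],[0,0,0.0015,0,0,0],[0,0,0.001,0,0,0],[0,0,0,0,0,0],[0,0,0,0,0,0]]]'
python3 -m crank '[[[0,0,0,0,0,0],[0,0,0,0,0,0],[0,0,0,0,0,0],[0,0,0,0,0,0],[0,0,0,0,0,0],[0,0,0,0,0,0],[0,0,0,0,0,0],[0,0,-0.01,0,0,0],[0,0,-0.02,0,0,0],[0,0,-0.03,0,0,0],[0,0,-0.04,0,0,0],[0,0,-0.03,0,0,0],[0,0,-0.02,0,0,0],[0,0,0,0,0,0]]]' 0
python3 - <<'E'
from h import *
p,r,s=pose(); print(p,s['joint_pos'].round(2)); 
w=cam('wrist');t=cam('top')
a=cv2.resize(t['color'][130:280,205:355,::-1],(420,420),interpolation=cv2.INTER_CUBIC)
b=w['color'][0:280,170:,::-1]
cv2.imwrite('pics/s3.png',np.hstack([a,np.vstack([b,np.zeros((140,390,3),np.uint8)])])[:, :800])
for X in ([.4245,-.2438,.076],[.4245,-.2438,.002],[.555,-.2098,.002],[.295,-.2784,.002],[.641,-.2445,.048]): print((pjw(w,np.array(X))+[250,0]).round())
E
```

```text
clock: 13.8
tool_pos: [0.4236, -0.2428, 0.0652]
tcp_rot: [-0.001, 0.786, 0.618, 0.001]
contact_force: [-6.4, 1.6, 17.2]
gripper_width: 0.111
grasp_force: 61.4
clock: 14.97
tool_pos: [0.4256, -0.2443, 0.218]
tcp_rot: [0.003, 0.786, 0.618, 0.003]
contact_force: [0.8, 0.4, 0.3]
gripper_width: 1.002
grasp_force: 0.0
[ 0.42557074 -0.24433583  0.21802067] [-0.21  0.24  0.78  2.04 -0.21  0.93  0.44]
[531. 194.]
[531. 177.]
[635. 123.]
[435. 229.]
[723. 145.]
```

View pics/s3.png

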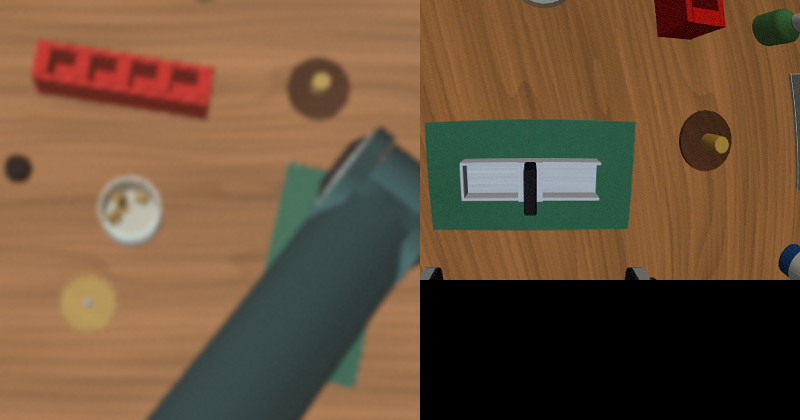

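The chute stands level in the middle of the mat (wrist: mat 429-632, chute 461-599), and the bushes are in the jar. The lid is where it was, so I'll fetch it.

```bash
python3 -m crank '[[[0.01,0.04,0,0,0,0],[0.01,0.04,0,0,0,0],[0.01,0.04,0,0,0,0],[0.01,0.04,0,0,0,0],[0.009,0.038,0.02,0,0,0],[0,0.01,0.03,0,0,0],[0,0,0.03,0,0,0],[0,0,0,0,0,0],[0,0,0,0,0,0]]]'
python3 - <<'E'
from h import *
p,r,s=pose(); print(p,s['joint_pos'].round(2)); go([.6405,-.2445,.046],down(-13.6))
w=cam('wrist')
# knob/disc from the wrist view
hsv=cv2.cvtColor(w['color'],cv2.COLOR_RGB2HSV); 
X=np.array([.6405,-.2445,.014]); print(pjw(w,X),pjw(w,X+[0,0,.034]))
cv2.imwrite('pics/w4.png',cv2.resize(w['color'][100:300,180:380,::-1],None,fx=2.5,fy=2.5))
E
```

```text
clock: 15.82
tool_pos: [0.6328, -0.2438, 0.1314]
tcp_rot: [-0.003, 0.786, 0.618, -0.002]
contact_force: [-0.6, 0.7, 1.0]
gripper_width: 1.001
grasp_force: 0.0
[ 0.63278767 -0.24381158  0.1313647 ] [-0.11  0.69  0.63  1.63 -0.47  0.99  0.44]
tool shift [0.0012 0.0083 0.0853] rot [-0.0073  0.0001 -0.0009]
[293.3822928  200.87827355] [294.41551177 213.98082564]
```

View pics/w4.png

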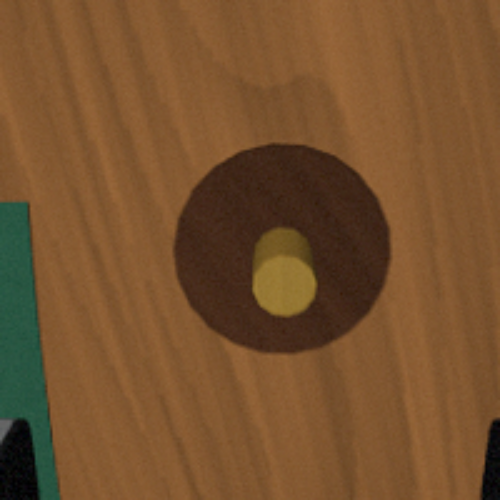

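Knob top is at pixel (293.8,213.6), against (294.4,214.0) predicted. I'll descend and grip.

```bash
python3 -m crank '[[[0.001,0.008,0.015,-0.007,0,0],[0,0,0.025,0,0,0],[0,0,0.025,0,0,0],[0,0,0.013,0,0,0],[0,0,0.007,0,0,0],[0,0,0,0,0,0],[0,0,0,0,0,0]]]'
python3 -c "
from h import *
go([.6405,-.2445,.046],down(-13.6))"
python3 -m crank '[[[0,0,0,0,0,0],[0,0,0,0,0,0],[0,0,0,0,0,0],[0,0,0,0,0,0],[0,0,0,0,0,0],[0,0,0,0,0,0],[0,0,0,0,0,0],[0,0,0,0,0,0],[0,0,0,0,0,0]]]' 255 50
```

```text
clock: 16.45
tool_pos: [0.6442, -0.2457, 0.0508]
tcp_rot: [0.003, 0.786, 0.618, 0.003]
contact_force: [0.0, -0.1, 1.2]
gripper_width: 0.998
grasp_force: 0.0
tool shift [ 0.0003 -0.0039  0.0048] rot [ 0.0083 -0.     -0.0002]
clock: 17.2
tool_pos: [0.6435, -0.245, 0.0492]
tcp_rot: [0.002, 0.786, 0.618, 0.002]
contact_force: [-0.3, 0.4, -0.8]
gripper_width: -0.001
grasp_force: 0.0
```

```bash
python3 -m crank '[[[0,0,0,0,0,0],[0,0,-0.015,0,0,0],[0,0,-0.03,0,0,0],[0,0,-0.03,0,0,0],[0,0,-0.02,0,0,0],[0,0,0,0,0,0]]]' 0
python3 - <<'E'
from h import *
w=cam('wrist');t=cam('top')
a=cv2.resize(t['color'][130:280,205:355,::-1],(420,420),interpolation=cv2.INTER_CUBIC)
cv2.imwrite('pics/s5.png',np.hstack([a,w['color'][:,90:470,::-1]]))
np.savez('w5.npz',**w)
X=np.array([.6405,-.2445,.048]);print(pjw(w,X)+[420-90,0]); print(pose()[0])
E
```

```text
clock: 17.7
tool_pos: [0.6456, -0.2467, 0.1508]
tcp_rot: [0.006, 0.786, 0.618, 0.005]
contact_force: [0.9, -0.2, 0.2]
gripper_width: 0.845
grasp_force: 0.0
[604.28424346 206.25344954]
[ 0.64349029 -0.24508235  0.14610138]
```

View pics/s5.png

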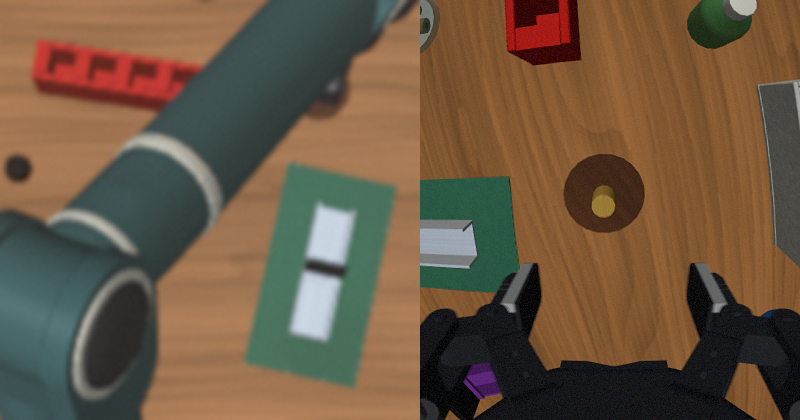

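```bash
python3 - <<'E'
from h import *
from scipy.optimize import least_squares
t=cam('top');s=cam('scene');w=dict(np.load('w5.npz'))
def tri(o):
    return least_squares(lambda X:np.concatenate([f(c,X)-q for f,c,q in o]),[.64,-.24,.03])
for nm,o in(("top+scene",[(pj,t,[319.7,158.7]),(pj,s,[199.5,208.2])]),("top+wrist",[(pj,t,[319.7,158.7]),(pjw,w,[273.3,206])]),("scene+wrist",[(pj,s,[199.5,208.2]),(pjw,w,[273.3,206])])):
    r=tri(o);print(nm,r.x.round(4),r.cost)
o=[(pj,t,[318.8,161.5]),(pj,s,[180+81/4,110+436/4]),(pjw,w,[274.2,193])]
r=tri(o);print("disc",r.x.round(4),r.cost)
for R in(.037,.033):
  X=np.array([.6405,-.2445,.014]); print(R,[(np.ptp([f(c,X+[R*np.cos(a),R*np.sin(a),0])[0] for a in np.arange(0,6.3,.1)])) for f,c in((pj,t),(pj,s),(pjw,w))])
print(w['R']@np.array([0,0,1]),"cam pos",-w['R'].T@w['t'],pose()[0])
E
```

```text
top+scene [ 0.6382 -0.2445  0.0488] 0.19541105128043038
top+wrist [ 0.6396 -0.2448  0.046 ] 0.05113442124540591
scene+wrist [ 0.6398 -0.2436  0.0495] 0.32076625512651585
disc [ 0.64   -0.2436  0.0112] 0.580868202989256
0.037 [np.float64(22.70378324221474), np.float64(26.174935447162), np.float64(82.00041149277803)]
0.033 [np.float64(20.249506066409822), np.float64(23.346215612521036), np.float64(73.20650054983133)]
[ 0.01667855  0.30997597 -0.95059809] cam pos [ 0.66208219 -0.16928629  0.29532977] [ 0.64235831 -0.24443758  0.14372425]
```

The lid is where I measured it, by three cameras, and is unmoved, but the fingers shut on nothing. I'll retry slightly lower and watch the closing.

```bash
python3 -c "
from h import *
go([.640,-.2443,.044],down(-13.6))"
python3 -m crank '[[[0,-0.002,0.02,0,0,0],[0,0,0.025,0,0,0],[0,0,0.025,0,0,0],[0,0,0.02,0,0,0],[0,0,0.009,0,0,0],[0,0,0,0,0,0],[0,0,0,0,0,0],[0,0,0,0,0,0]]]' 0
python3 -c "
from h import *
go([.640,-.2443,.044],down(-13.6))
w=cam('wrist');cv2.imwrite('pics/w6.png',w['color'][60:,60:500,::-1])"
python3 -m crank '[[[0,0,0,0,0,0],[0,0,0,0,0,0],[0,0,0,0,0,0],[0,0,0,0,0,0]]]' 255 50
```

```text
tool shift [-0.0005 -0.0028  0.0997] rot [ 0.0049 -0.0008  0.0002]
clock: 18.57
tool_pos: [0.6422, -0.2451, 0.0464]
tcp_rot: [0.003, 0.786, 0.618, 0.002]
contact_force: [-0.4, 0.2, 0.2]
gripper_width: 1.001
grasp_force: 0.0
tool shift [ 0.0003 -0.0024  0.0023] rot [ 0.0078  0.0001 -0.0001]
clock: 18.95
tool_pos: [0.6418, -0.2445, 0.0458]
tcp_rot: [0.003, 0.786, 0.618, 0.002]
contact_force: [-0.4, -0.7, -0.5]
gripper_width: 0.452
grasp_force: 0.0
```

```bash
for i in 1 2; do python3 -m crank '[[[0,0,0,0,0,0],[0,0,0,0,0,0],[0,0,0,0,0,0]]]'|tail -2;done; python3 -c "
from h import *
w=cam('wrist');a=cv2.imread('pics/w6.png');cv2.imwrite('pics/w7.png',np.hstack([a[:,40:400],w['color'][60:,100:460,::-1]]))"
```

```text
gripper_width: 0.01
grasp_force: 12.8
gripper_width: 0.002
grasp_force: 10.5
```

View pics/w7.png

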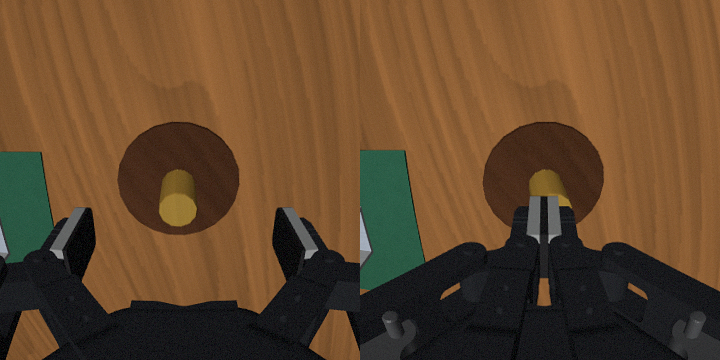

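```bash
python3 - <<'E'
from h import *
p,r,s=pose(); w=cam('wrist'); R=np.array(w['R']);C=-R.T@w['t']
print(p,r.apply([0,0,1]),s['gripper_width'],s['contact_force'],s['joint_pos'].round(3))
print("cam in tool",r.inv().apply(C-p),"cam axis in tool",r.inv().apply(R[2]))
for d in(-.05,-.025,0,.01,.025):print(d,pjw(w,p+r.apply([0,0,d])).round(1)-[100-360,60])
for z in(.014,.048):print(z,pjw(w,np.array([.64,-.2443,z])).round(1)-[100-360,60])
cv2.imwrite('pics/w8.png',cv2.resize(w['color'][170:330,180:400,::-1],None,fx=3.5,fy=3.5,interpolation=cv2.INTER_CUBIC))
E
```

```text
[ 0.64047544 -0.24517393  0.04835205] [ 4.81394771e-03  4.10889003e-04 -9.99988328e-01] -0.0035585655445339788 [-10.03057674   3.38934964  21.21270545] [-0.067  0.795  0.572  1.648 -0.54   0.857  0.491]
cam in tool [ 7.90757609e-02 -7.53885905e-06 -1.44518536e-01] cam axis in tool [-3.09610191e-01  9.15335249e-04  9.50863130e-01]
-0.05 [543.3 273.4]
-0.025 [543.3 236.9]
0 [543.3 209.6]
0.01 [543.3 200.6]
0.025 [543.3 188.7]
0.014 [541.9 181.1]
0.048 [542. 208.]
```

View pics/w8.png

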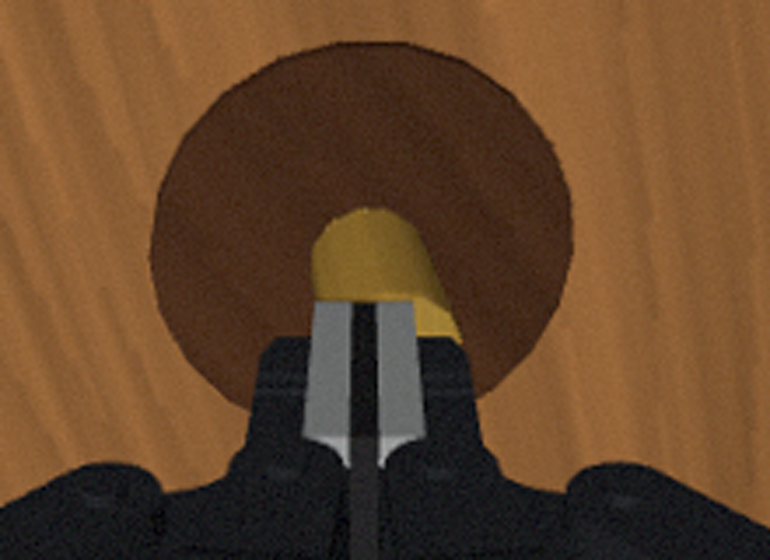

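The shut tips stand only about 4 mm ahead of the reported TCP, not 25 mm, and sit on the knob's top. So I need to go about 22 mm lower. I'll lift, open and re-measure.

```bash
python3 -m crank '[[[0,0,-0.02,0,0,0],[0,0,-0.03,0,0,0],[0,0,0,0,0,0]]]' 
python3 -m crank '[[[0,0,0,0,0,0],[0,0,0,0,0,0],[0,0,0,0,0,0],[0,0,0,0,0,0],[0,0,0,0,0,0],[0,0,0,0,0,0],[0,0,0,0,0,0]]]' 0 | tail -2
cat >> h.py <<'E'
def lidpos(z=.048,w=None):
    w=w or cam('wrist'); hsv=cv2.cvtColor(w['color'],cv2.COLOR_RGB2HSV)
    m=cv2.inRange(hsv,(18,120,120),(30,255,255)); m=cv2.morphologyEx(m,cv2.MORPH_OPEN,np.ones((3,3)))
    n,l,st,ce=cv2.connectedComponentsWithStats(m); i=1+np.argmax(st[1:,4]); 
    print("knob blob",st[i],ce[i].round(1)); return m,ce[i],bpw(w,*ce[i],z)
E
python3 - <<'E'
from h import *
w=cam('wrist');m,c,X=lidpos(w=w); print(X); print(pose()[0])
cv2.imwrite('pics/w9.png',np.hstack([w['color'][90:330,150:410,::-1],cv2.cvtColor(m[90:330,150:410],cv2.COLOR_GRAY2BGR)]))
print([pjw(w,np.array([.64,-.2443,z])) for z in(.014,.048)])
E
```

```text
clock: 19.8
tool_pos: [0.6441, -0.2463, 0.1008]
tcp_rot: [0.006, 0.786, 0.618, 0.004]
contact_force: [1.5, -0.7, 0.2]
gripper_width: 0.003
grasp_force: 0.0
gripper_width: 0.976
grasp_force: 0.0
knob blob [266 220  29  28 645] [279.9 233.5]
[ 0.63938436 -0.24349297  0.048     ]
[ 0.64112362 -0.24449983  0.09493766]
[array([281.18602001, 216.67859768]), array([281.17514264, 234.37959557])]
```

View pics/w9.png

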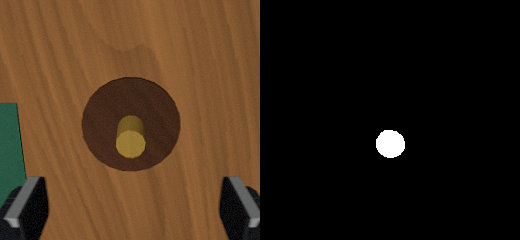

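The lid is flat at (0.6395,-0.2438), knob blob at (280,233). I've now used all my picture views, so the rest is numeric.

```bash
python3 -m crank '[[[0,-0.002,0.015,0.004,0,0],[0,0,0.025,0,0,0],[0,0,0.02,0,0,0],[0,0,0.008,0,0,0],[0,0,0.003,0,0,0],[0,0,0,0,0,0],[0,0,0,0,0,0]]]' 0
python3 -m crank '[[[0,0,0,0,0,0],[0,0,0,0,0,0],[0,0,0,0,0,0],[0,0,0,0,0,0],[0,0,0,0,0,0],[0,0,0,0,0,0],[0,0,0,0,0,0],[0,0,0,0,0,0]]]' 255 50
```

```text
clock: 21.02
tool_pos: [0.64, -0.2446, 0.0249]
tcp_rot: [0.001, 0.786, 0.618, 0.001]
contact_force: [0.3, 0.8, 0.6]
gripper_width: 1.0
grasp_force: 0.0
clock: 21.68
tool_pos: [0.6397, -0.2442, 0.0247]
tcp_rot: [0.001, 0.786, 0.618, 0.001]
contact_force: [-0.3, 0.4, 3.3]
gripper_width: 0.214
grasp_force: 48.9
```

Lid gripped. I'll lift it, move most of the way to the jar, and check the jar's position by template match.

```bash
python3 -m crank '[[[0,0,-0.01,0,0,0],[0,0,-0.03,0,0,0],[0,0,-0.04,0,0,0],[0,0,-0.04,0,0,0],[0,0,-0.03,0,0,0],[0,0,-0.02,0,0,0],[0.01,-0.012,0,0,0,0],[0.022,-0.024,0,0,0,0],[0.022,-0.024,0,0,0,0],[0.022,-0.024,0,0,0,0],[0.016,-0.018,0,0,0,0],[0,0,0,0,0,0],[0,0,0,0,0,0]]]'
cat >> h.py <<'E'
def jarshift():
    for n,(x,y,a,b) in dict(scene=(270,213,34,26),top=(237,189,30,30)).items():
        ref=cv2.imread(f'pics/{n}0.png'); c=cam(n); im=c['color'][:,:,::-1].copy()
        s=30; T=cv2.resize(ref[y:y+b,x:x+a],None,fx=4,fy=4,interpolation=cv2.INTER_CUBIC); I=cv2.resize(im[y-s:y+b+s,x-s:x+a+s],None,fx=4,fy=4,interpolation=cv2.INTER_CUBIC)
        _,v,_,l=cv2.minMaxLoc(cv2.matchTemplate(I,T,cv2.TM_CCOEFF_NORMED)); d=np.array(l)/4-s
        X=np.array([.4916,-.027,.08]); q=pj(c,X)+d; print(n,"score",round(v,2),"px shift",d,"jar mouth ->",bp(c,*q,.08).round(4))
E
python3 -c "
from h import *
jarshift(); print(pose()[0],pose()[2]['gripper_width'])"
```

```text
clock: 22.77
tool_pos: [0.5614, -0.1292, 0.1945]
tcp_rot: [0.001, 0.785, 0.619, 0.001]
contact_force: [0.0, -0.5, -1.8]
gripper_width: 0.209
grasp_force: 49.1
scene score 0.99 px shift [0. 0.] jar mouth -> [ 0.4916 -0.027   0.08  ]
top score 0.34 px shift [-15. -30.] jar mouth -> [0.5864 0.019  0.08  ]
[ 0.56212506 -0.13144852  0.19460971] 0.2118100485836826
```

```bash
python3 - <<'E'
from h import *
t=cam('top');s=cam('scene');w=cam('wrist')
t['color']=cv2.imread('pics/top0.png')[:,:,::-1].copy();
A=np.arange(0,2*np.pi,.05); C=np.c_[np.cos(A),np.sin(A),0*A]
def gm(c):
    g=cv2.GaussianBlur(c['color'],(0,0),1).astype(np.float32); G=np.hypot(cv2.Sobel(g,-1,1,0),cv2.Sobel(g,-1,0,1)).max(2); return np.minimum(G,np.percentile(G,97))
def score(f,c,G,x,y):
    P=np.array([f(c,np.array([x,y,.08])+r*k) for r in(.035,) for k in C]).astype(np.float32)
    return cv2.remap(G,P[:,0].reshape(1,-1),P[:,1].reshape(1,-1),cv2.INTER_LINEAR).mean()
xs=np.arange(-.012,.0121,.0015); tot=0
for n,f,c in(('top',pj,t),('scene',pj,s),('wrist',pjw,w)):
    G=gm(c); S=np.array([[score(f,c,G,.4916+a,-.027+b) for b in xs] for a in xs]); S=S/S.std(); tot=tot+S
    i,j=np.unravel_index(S.argmax(),S.shape); print(n,.4916+xs[i],-.027+xs[j],(S.max()-S.mean()).round(1), pjw(w,np.array([.4916,-.027,.08])) if n=='wrist' else '')
i,j=np.unravel_index(tot.argmax(),tot.shape); print(.4916+xs[i],-.027+xs[j])
E
```

```text
top 0.4871 -0.027000000000000003 2.0 
scene 0.4901 -0.028500000000000004 2.4 
wrist 0.4916 -0.025500000000000002 5.3 [168.04781535 103.41141795]
0.4916 -0.025500000000000002
```

```bash
python3 -c "
from h import *
go([.4915,-.0262,.12],down(-13.6))"

```

```text
tool shift [ 0.0862 -0.0937  0.0738] rot [ 0.0028  0.0005 -0.0015]
```

```bash
python3 -m crank '[[[0.01,-0.01,0,0,0,0],[0.02,-0.022,0,0,0,0],[0.022,-0.024,0,0,0,0],[0.02,-0.022,0,0,0,0],[0.012,-0.013,0,0,0,0],[0.002,-0.003,0,0.003,0,0],[0,0,0.01,0,0,0],[0,0,0.02,0,0,0],[0,0,0.02,0,0,0],[0,0,0.012,0,0,0],[0,0,0.006,0,0,0],[0,0,0,0,0,0],[0,0,0,0,0,0],[0,0,0,0,0,0]]]'
python3 -c "
from h import *
go([.4915,-.0262,.0967],down(-13.6))
jarshift()"
```

```text
clock: 24.18
tool_pos: [0.4913, -0.0255, 0.1265]
tcp_rot: [0.0, 0.786, 0.618, 0.0]
contact_force: [0.1, -0.1, -0.3]
gripper_width: 0.214
grasp_force: 49.1
tool shift [-0.0006  0.0004  0.0298] rot [ 0.0007 -0.0005 -0.0007]
scene score 0.74 px shift [0.5 9.5] jar mouth -> [0.5138 0.0078 0.08  ]
top score 0.34 px shift [ 5.  13.5] jar mouth -> [ 0.4494 -0.0421  0.08  ]
```

```bash
python3 -m crank '[[[-0.0006,0,0.008,0,0,0],[0,0,0.008,0,0,0],[0,0,0.006,0,0,0],[0,0,0.004,0,0,0],[0,0,0.002,0,0,0],[0,0,0,0,0,0],[0,0,0,0,0,0]]]'
```

```text
clock: 24.87
tool_pos: [0.4903, -0.0256, 0.0977]
tcp_rot: [-0.0, 0.786, 0.618, -0.0]
contact_force: [0.7, 0.4, -1.7]
gripper_width: 0.211
grasp_force: 49.1
```

```bash
python3 -m crank '[[[0,0.0005,0.001,0,0,0],[0,0,0.001,0,0,0],[0,0,0,0,0,0],[0,0,0,0,0,0]]]'
python3 -m crank '[[[0,0,0,0,0,0],[0,0,0,0,0,0],[0,0,0,0,0,0],[0,0,0,0,0,0],[0,0,0,0,0,0],[0,0,0,0,0,0],[0,0,0,0,0,0],[0,0,-0.02,0,0,0],[0,0,-0.03,0,0,0],[0,0,-0.03,0,0,0],[0,0,-0.03,0,0,0],[0,0,-0.02,0,0,0],[0,0,0,0,0,0],[0,0,0,0,0,0]]]' 0
python3 - <<'E'
from h import *
w=cam('wrist');m,c,X=lidpos(.12,w);print("knob",X)
A=np.arange(0,2*np.pi,.05); C=np.c_[np.cos(A),np.sin(A),0*A]
g=cv2.GaussianBlur(w['color'],(0,0),1).astype(np.float32); G=np.hypot(cv2.Sobel(g,-1,1,0),cv2.Sobel(g,-1,0,1)).max(2); G=np.minimum(G,np.percentile(G,97))
xs=np.arange(-.012,.0121,.001)
for nm,r,z in(("disc bottom",.037,.080),("disc top",.037,.086),("jar base",.035,.0)):
    S=np.array([[cv2.remap(G,*[q.reshape(1,-1) for q in np.array([pjw(w,np.array([.4916+a,-.026+b,z])+r*k) for k in C]).astype(np.float32).T],cv2.INTER_LINEAR).mean() for b in xs] for a in xs])
    i,j=np.unravel_index(S.argmax(),S.shape); print(nm,.4916+xs[i],-.026+xs[j],((S.max()-S.mean())/S.std()).round(1))
E
```

```text
clock: 25.2
tool_pos: [0.4912, -0.0256, 0.0966]
tcp_rot: [-0.0, 0.786, 0.618, 0.0]
contact_force: [-1.2, 0.4, 5.5]
gripper_width: 0.214
grasp_force: 49.9
clock: 26.37
tool_pos: [0.4914, -0.0254, 0.2267]
tcp_rot: [-0.0, 0.786, 0.619, 0.001]
contact_force: [0.2, 0.4, -0.8]
gripper_width: 1.0
grasp_force: 0.0
knob blob [ 164  128   55   57 2096] [191. 156.]
knob [0.42987665 0.03290264 0.12      ]
disc bottom 0.4906 -0.02699999999999999 6.7
disc top 0.4916 -0.02599999999999999 6.3
jar base 0.4916 -0.02599999999999999 2.3
```

The lid seated at the predicted height, with disc and jar centred within about 1 mm. Next I'll triangulate the punches.

```bash
python3 - <<'E'
from h import *
from scipy.optimize import least_squares
t=cam('top');s=cam('scene')
T=dict(y=((85,248),(210,172)),o=((105,332),(230,262)),g=((122,418),(250,352)))
S=dict(y=((321,485),(157,163)),o=((396,415),(236,105)),g=((467,352),(315,48)))
def tri(a,b):
    a=(np.array(a)+.5)/5-.5+[125,140]; b=(np.array(b)+.5)/5-.5+[290,235]
    r=least_squares(lambda X:np.r_[pj(t,X)-a,pj(s,X)-b],[.55,.2,.1]); return r.x,r.cost
for k in T:
    p,c1=tri(T[k][0],S[k][0]);q,c2=tri(T[k][1],S[k][1]);d=q-p;L=np.linalg.norm(d)
    print(k,p.round(4),q.round(4),"mid",((p+q)/2).round(4),"L",L.round(3),"elev",np.degrees(np.arcsin(d[2]/L)).round(1),"az",np.degrees(np.arctan2(d[1],d[0])).round(1),round(c1,1),round(c2,1))
# rest base corners (top crop b)
f=lambda x,y,z:bp(t,125+(x+.5)/5-.5,140+(y+.5)/5-.5,z).round(4)
print([f(*p,.0) for p in((36,110),(112,488),(278,450),(198,83))])
E
```

```text
y [0.5518 0.3263 0.0195] [0.5733 0.2243 0.1412] mid [0.5625 0.2753 0.0804] L 0.16 elev 49.4 az -78.1 0.0 0.4
o [0.4968 0.3127 0.0197] [0.5191 0.2116 0.1403] mid [0.5079 0.2621 0.08  ] L 0.159 elev 49.4 az -77.5 0.0 0.3
g [0.4419 0.3004 0.019 ] [0.4641 0.1996 0.1409] mid [0.453 0.25  0.08 ] L 0.16 elev 49.8 az -77.6 0.0 0.7
[array([0.6476, 0.3647, 0.    ]), array([0.3991, 0.3102, 0.    ]), array([0.4224, 0.2042, 0.    ]), array([0.6647, 0.2593, 0.    ])]
```

Punches: length 160 mm, 50° elevation, midpoints at z = 0.080, which matches the description. I'll grip each along its axis, tool z = -u, on the free cap end. First I'll move to the pre-grasp area.

```bash
cat >> h.py <<'E'
u=np.array([np.cos(np.radians(50))*np.cos(np.radians(-77.7)),np.cos(np.radians(50))*np.sin(np.radians(-77.7)),np.sin(np.radians(50))])
_y=np.array([np.cos(np.radians(12.3)),np.sin(np.radians(12.3)),0])
RG=Ro.from_matrix(np.c_[np.cross(_y,-u),_y,-u])
MID=dict(y=np.array([.5625,.2753,.0804]),o=np.array([.5079,.2621,.08]),g=np.array([.453,.25,.08]))
CELL=[np.array([.6450,-.0200])+k*np.array([.165,.986]) for k in(.069,.023,-.023,-.069)]
E
python3 -c "
from h import *
print(RG.as_matrix().round(3),CELL); go(MID['o']+.14*u,RG); r=pose()[1]; print('down part',(r.inv()*down(12.3)).as_rotvec(),(down(12.3).inv()*RG).as_rotvec()); print(MID['o']+.14*u)"
```

```text
[[-0.163  0.977 -0.137]
 [ 0.748  0.213  0.628]
 [ 0.643  0.    -0.766]] [array([0.656385, 0.048034]), array([0.648795, 0.002678]), array([ 0.641205, -0.042678]), array([ 0.633615, -0.088034])]
tool shift [ 0.2029 -0.0107  0.0374] rot [ 0.1549  0.6859 -0.4342]
down part [-2.87804286e-03 -1.26780852e-04 -4.51830446e-01] [ 5.66546959e-17  6.98131701e-01 -1.13309392e-16]
[0.52707066 0.17417541 0.18724622]
```

```bash
python3 -m crank '[[[0.015,-0.001,0,0,0,0],[0.03,-0.002,0,0,0,0],[0.035,-0.002,0,0,0,0],[0.035,-0.002,0,0,0,0],[0.035,-0.002,0,0,0,0],[0.033,-0.002,0,0,0,0],[0.02,0,0,0,0,0],[0,0,0,0,0,-0.09],[0,0,0,0,0,-0.09],[0,0,0,0,0,-0.09],[0,0,0,0,0,-0.09],[0,0,0,0,0,-0.09],[0,0,0,0,0.1,0],[0,0,0,0,0.1,0],[0,0,0,0,0.1,0],[0,0,0,0,0.1,0],[0,0,0,0,0.1,0],[0,0,0,0,0.1,0],[0,0,0,0,0.098,0],[0,0,0,0,0,0]]]' 135
python3 - <<'E'
from h import *
go(MID['o']+.11*u,RG); p,r,s=pose(); w=cam('wrist'); R=np.array(w['R']);C=-R.T@w['t']
print(p,s['joint_pos'].round(2),s['gripper_width'],"cam in tool",r.inv().apply(C-p))
for k in MID:
    print(k,"cap",pjw(w,MID[k]+.08*u).round(),"mid",pjw(w,MID[k]).round())
cv2.imwrite('pics/p1.png',w['color'][:,:,::-1])
hsv=cv2.cvtColor(w['color'],cv2.COLOR_RGB2HSV)
for k,(lo,hi) in dict(y=((24,140,120),(33,255,255)),o=((5,180,120),(14,255,255)),g=((50,120,70),(75,255,255))).items():
    m=cv2.morphologyEx(cv2.inRange(hsv,lo,hi),cv2.MORPH_OPEN,np.ones((3,3)))
    n,l,st,ce=cv2.connectedComponentsWithStats(m); i=np.argsort(-st[1:,4])[:3]+1; print(k,[(st[j].tolist(),ce[j].round().tolist()) for j in i])
    print("   sleeve centre predicted",pjw(w,MID[k]+.036*u).round())
E
```

```text
clock: 28.18
tool_pos: [0.5279, 0.169, 0.2223]
tcp_rot: [-0.267, 0.594, 0.728, 0.214]
contact_force: [-0.4, 0.0, -0.3]
gripper_width: 0.469
grasp_force: 0.0
tool shift [-0.0186  0.0004  0.0603] rot [ 0.0017 -0.0006 -0.0126]
[0.5279038  0.16895956 0.22234524] [-0.32  0.45  0.4   1.89 -0.9   1.25  0.75] 0.4692971976286723 cam in tool [ 7.88228338e-02 -1.05493764e-04 -1.44821814e-01]
y cap [355. 231.] mid [338. 202.]
o cap [284. 234.] mid [284. 204.]
g cap [213. 235.] mid [229. 205.]
y [([536, 86, 24, 45, 559], [551.0, 113.0]), ([337, 205, 16, 18, 183], [344.0, 213.0]), ([347, 222, 7, 5, 26], [350.0, 224.0])]
   sleeve centre predicted [345. 214.]
o [([278, 207, 13, 17, 191], [284.0, 215.0]), ([281, 225, 8, 3, 24], [284.0, 226.0]), ([370, 31, 6, 4, 22], [372.0, 32.0])]
   sleeve centre predicted [284. 216.]
g [([214, 208, 18, 19, 210], [223.0, 217.0]), ([363, 11, 14, 19, 110], [370.0, 21.0]), ([213, 226, 10, 6, 37], [218.0, 228.0])]
   sleeve centre predicted [223. 217.]
```

Predicted sleeve centres match the wrist image to within 1 px for all three punches. I'll go in on the orange one.

```bash
python3 -m crank '[[[-0.0093,0,0.02,0,0,-0.006],[-0.0093,0.0004,0.02,0,0,-0.006],[0,0,0.02,0,0,0],[0,0,0.01,0,0,0],[0,0,0,0,0,0],[0,0,0,0,0,0]]]' 135
python3 -c "
from h import *
go(MID['o']+.03*u,RG)"
```

```text
clock: 28.73
tool_pos: [0.5216, 0.2053, 0.1607]
tcp_rot: [-0.265, 0.585, 0.735, 0.216]
contact_force: [0.7, -0.7, -0.4]
gripper_width: 0.472
grasp_force: 0.0
tool shift [-0.0071 -0.0013  0.0694] rot [-0.0005  0.0004  0.012 ]
```

```bash
python3 -m crank '[[[0,0,0,0,0,0],[0,0,0,0,0,0]]]' 135 | head -2
python3 -c "
from h import *
go(MID['o']+.03*u,RG)"
```

```text
clock: 28.9
tool_pos: [0.5227, 0.204, 0.1615]
tool shift [-0.0064 -0.0023  0.071 ] rot [0.0029 0.0004 0.0112]
```

```bash
python3 -m crank '[[[-0.0065,-0.0018,0,0.002,0,0.011],[0,0,0.01,0,0,0],[0,0,0.02,0,0,0],[0,0,0.02,0,0,0],[0,0,0.015,0,0,0],[0,0,0.005,0,0,0],[0,0,0,0,0,0],[0,0,0,0,0,0]]]' 135
python3 -c "
from h import *
go(MID['o']+.03*u,RG)"
```

```text
clock: 29.57
tool_pos: [0.5118, 0.2427, 0.1026]
tcp_rot: [-0.267, 0.59, 0.732, 0.214]
contact_force: [-0.0, 0.0, -0.3]
gripper_width: 0.472
grasp_force: 0.0
tool shift [ 0.0007  0.0003 -0.    ] rot [-0.0008 -0.     -0.0012]
```

```bash
python3 -m crank '[[[0,0,0,0,0,0],[0,0,0,0,0,0],[0,0,0,0,0,0],[0,0,0,0,0,0],[0,0,0,0,0,0],[0,0,0,0,0,0]]]' 255 45 | tail -3
python3 -m crank '[[[0.007,0,-0.008,0,0,0],[0.013,0,-0.015,0,0,0],[0.019,0,-0.023,0,0,0],[0.019,0,-0.023,0,0,0],[0.013,0,-0.015,0,0,0],[0.006,0,-0.008,0,0,0],[0,0,0,0,0,0]]]'
python3 - <<'E'
from h import *
p,r,s=pose(); go([*CELL[2],.26],down(12.3)); w=cam('wrist')
m=cv2.morphologyEx(cv2.inRange(cv2.cvtColor(w['color'],cv2.COLOR_RGB2HSV),(5,180,120),(14,255,255)),cv2.MORPH_OPEN,np.ones((2,2)))
n,l,st,ce=cv2.connectedComponentsWithStats(m); print([(st[j].tolist(),ce[j].round(1).tolist()) for j in np.argsort(-st[1:,4])[:4]+1])
for d in(-.02,0,.03,.08,.11): print(d,pjw(w,p+r.apply([0,0,d])).round(1))
cv2.imwrite('pics/p2.png',w['color'][:,:,::-1])
E
```

```text
contact_force: [-0.5, -4.9, 6.8]
gripper_width: 0.126
grasp_force: 43.9
clock: 30.65
tool_pos: [0.5126, 0.2434, 0.2251]
tcp_rot: [-0.266, 0.589, 0.732, 0.216]
contact_force: [0.4, -0.8, -0.8]
gripper_width: 0.128
grasp_force: 43.9
tool shift [-0.2126  0.0647 -0.2241] rot [ 0.0028 -0.699   0.0015]
[([273, 251, 24, 50, 1038], [284.4, 276.3]), ([271, 303, 27, 15, 258], [284.2, 309.6]), ([276, 239, 18, 6, 57], [284.4, 240.9]), ([278, 245, 15, 5, 45], [285.0, 246.6])]
-0.02 [283.5 289.8]
0 [283.5 268.7]
0.03 [283.4 244.4]
0.08 [283.4 216.3]
0.11 [283.4 204.2]
```

```bash
python3 -m crank '[[[0.004,0,-0.006,0,-0.05,0],[0.003,0,-0.007,0,-0.1,0],[0.003,0,-0.007,0,-0.1,0],[0.002,0,-0.007,0,-0.1,0],[0.001,0,-0.007,0,-0.1,0],[0,0,-0.007,0,-0.1,0],[0,0,0,0,-0.1,0],[0,0,0,0,-0.05,0],[0,0,0,0,0,0],[0,0,0,0,0,0]]]'
python3 -c "
from h import *
print(pose()[2]['joint_pos'].round(2));go([*CELL[2],.25],down(12.3))"
```

```text
clock: 31.53
tool_pos: [0.5122, 0.2357, 0.2636]
tcp_rot: [-0.001, 0.626, 0.78, -0.002]
contact_force: [0.7, -0.3, -1.4]
gripper_width: 0.125
grasp_force: 43.9
[-0.9   0.3   0.5   1.8  -0.16  1.08 -0.12]
tool shift [-0.2996  0.0661  0.0137] rot [-0.0049  0.0015  0.0025]
```

```bash
python3 -m crank '[[[-0.015,0.003,0,0,0,0],[-0.033,0.007,0,0,0,0],[-0.036,0.008,0,0,0,0],[-0.036,0.008,0,0,0,0],[-0.036,0.008,0,0,0,0],[-0.036,0.008,0,0,0,0],[-0.036,0.008,0,0,0,0],[-0.033,0.008,0.005,0,0,0],[-0.024,0.005,0.005,0,0,0],[-0.012,0.003,0.004,-0.005,0,0],[-0.003,0,0,0,0,0],[0,0,0,0,0,0],[0,0,0,0,0,0]]]'
cat >> h.py <<'E'
def blockfit():
    ims=[(pjw,cam('wrist'))]
    xs=np.arange(-.01,.0101,.002); th=np.radians(np.arange(-13.5,-5,1.))
    def pts(x,y,a):
        e=np.array([np.cos(a),np.sin(a),0]);f=np.array([-np.sin(a),np.cos(a),0]);o=np.array([x,y,.08]);P=[]
        for k in(-.069,-.023,.023,.069):
            for q in np.linspace(-.015,.015,8):
                P+= [o+f*k+e*sx*.015+f*q for sx in(-1,1)]+[o+f*k+f*sx*.015+e*q for sx in(-1,1)]
        for q in np.linspace(-.1,.1,50): P+=[o+f*q+e*.022,o+f*q-e*.022]
        return np.array(P)
    f,c=ims[0]; g=cv2.GaussianBlur(c['color'],(0,0),1).astype(np.float32);G=np.hypot(cv2.Sobel(g,-1,1,0),cv2.Sobel(g,-1,0,1)).max(2);G=np.minimum(G,np.percentile(G,97))
    best=[]
    for a in th:
        for dx in xs:
            for dy in xs:
                q=np.array([f(c,X) for X in pts(.645+dx,-.02+dy,a)]).astype(np.float32)
                best.append((cv2.remap(G,q[:,0].reshape(1,-1),q[:,1].reshape(1,-1),cv2.INTER_LINEAR).mean(),.645+dx,-.02+dy,np.degrees(a)))
    best.sort(reverse=True); print(np.array(best[:4]).round(4))
E
python3 -c "
from h import *
go([*CELL[2],.25],down(12.3)); blockfit()"
```

```text
clock: 32.62
tool_pos: [0.6414, -0.0425, 0.2515]
tcp_rot: [0.001, 0.627, 0.779, 0.001]
contact_force: [0.5, 0.3, -1.0]
gripper_width: 0.124
grasp_force: 43.9
tool shift [-0.0001 -0.0002  0.0015] rot [ 0.0031 -0.0005  0.0012]
[[ 1.212355e+02  6.450000e-01 -1.800000e-02 -9.500000e+00]
 [ 1.205897e+02  6.430000e-01 -2.000000e-02 -9.500000e+00]
 [ 1.196920e+02  6.430000e-01 -2.000000e-02 -1.050000e+01]
 [ 1.196176e+02  6.430000e-01 -1.800000e-02 -9.500000e+00]]
```

The block fit, (0.644,-0.019) at -9.5°, confirms the cells. I'll insert.

```bash
python3 -m crank '[[[0,0,0.015,0.003,0,0],[0,0,0.025,0,0,0],[0,0,0.025,0,0,0],[0,0,0.025,0,0,0],[0,0,0.02,0,0,0],[0,0,0.012,0,0,0],[0,0,0.007,0,0,0],[0,0,0.002,0,0,0],[0,0,0,0,0,0],[0,0,0,0,0,0]]]'
```

```text
clock: 33.5
tool_pos: [0.6429, -0.0441, 0.122]
tcp_rot: [0.001, 0.627, 0.779, 0.0]
contact_force: [0.8, 0.5, -0.0]
gripper_width: 0.126
grasp_force: 43.9
```

```bash
python3 -m crank '[[[0,0,0.002,0,0,0],[0,0,0.002,0,0,0],[0,0,0.001,0,0,0],[0,0,0,0,0,0]]]'
python3 -m crank '[[[0,0,0,0,0,0],[0,0,0,0,0,0],[0,0,0,0,0,0],[0,0,0,0,0,0],[0,0,0,0,0,0],[0,0,-0.015,0,0,0],[0,0,-0.03,0,0,0],[0,0,-0.035,0,0,0],[0,0,-0.035,0,0,0],[0,0,-0.02,0,0,0],[0,0,0,0,0,0]]]' 135
python3 -c "
from h import *
go(MID['g']+.14*u,RG); w=cam('wrist')
m=cv2.morphologyEx(cv2.inRange(cv2.cvtColor(w['color'],cv2.COLOR_RGB2HSV),(5,180,120),(14,255,255)),cv2.MORPH_OPEN,np.ones((2,2)))
n,l,st,ce=cv2.connectedComponentsWithStats(m); print([(st[j].tolist(),ce[j].round(1).tolist()) for j in np.argsort(-st[1:,4])[:3]+1])
print([pjw(w,np.array([.6412,-.0427,z])).round() for z in(.086,.12,.166)])"
```

```text
clock: 33.83
tool_pos: [0.6438, -0.0446, 0.119]
tcp_rot: [0.002, 0.627, 0.779, 0.001]
contact_force: [-1.9, -0.2, 11.4]
gripper_width: 0.127
grasp_force: 45.6
clock: 34.75
tool_pos: [0.6446, -0.0447, 0.2563]
tcp_rot: [0.004, 0.627, 0.779, 0.003]
contact_force: [0.0, 0.2, 0.8]
gripper_width: 0.467
grasp_force: 0.0
tool shift [ 0.239  -0.1251  0.0671] rot [0.0091 0.7012 0.0032]
[([0, 221, 13, 47, 289], [3.8, 242.3]), ([0, 274, 13, 27, 170], [6.7, 289.2]), ([277, 188, 10, 13, 107], [281.3, 194.0])]
[array([279., 184.]), array([279., 193.]), array([278., 209.])]
```

Orange is standing in cell2, with its sleeve seen at (281,194). Green next.

```bash
python3 -m crank '[[[0.015,-0.008,0,0,0,0],[0.033,-0.017,0,0,0,0],[0.035,-0.018,0,0,0,0],[0.035,-0.018,0,0,0,0],[0.035,-0.018,0,0,0,0],[0.035,-0.018,0,0,0,0],[0.033,-0.017,0,0,0,0],[0.015,-0.008,0,0,0,0],[0.003,-0.002,0,0,0,0],[0,0,0,0.009,0.05,0],[0,0,0,0,0.1,0],[0,0,0,0,0.1,0],[0,0,0,0,0.1,0],[0,0,0,0,0.1,0],[0,0,0,0,0.1,0],[0,0,0,0,0.1,0],[0,0,0,0,0.05,0],[0,0,0,0,0,0],[0,0,0,0,0,0]]]' 135
python3 -c "
from h import *
go(MID['g']+.11*u,RG);print(pose()[2]['joint_pos'].round(2))"
```

```text
clock: 36.38
tool_pos: [0.4701, 0.1615, 0.249]
tcp_rot: [-0.269, 0.592, 0.73, 0.21]
contact_force: [0.1, 0.5, -0.0]
gripper_width: 0.472
grasp_force: 0.0
tool shift [-0.0394  0.0031  0.0774] rot [-0.0067  0.0017 -0.0092]
[-0.41  0.33  0.5   2.   -0.86  1.27  0.75]
```

```bash
python3 -m crank '[[[-0.015,0.001,0.02,-0.006,0,-0.009],[-0.015,0.001,0.02,0,0,0],[-0.009,0.001,0.02,0,0,0],[0,0,0.01,0,0,0],[0,0,0,0,0,0],[0,0,0,0,0,0],[0,0,0,0,0,0]]]' 135
python3 -c "
from h import *
go(MID['g']+.03*u,RG)
w=cam('wrist')
m=cv2.morphologyEx(cv2.inRange(cv2.cvtColor(w['color'],cv2.COLOR_RGB2HSV),(50,120,70),(75,255,255)),cv2.MORPH_OPEN,np.ones((2,2)))
n,l,st,ce=cv2.connectedComponentsWithStats(m); print([(st[j].tolist(),ce[j].round(1).tolist()) for j in np.argsort(-st[1:,4])[:3]+1])
print([pjw(w,MID['g']+d*u).round() for d in(0,.036,.08)])"
```

```text
clock: 36.97
tool_pos: [0.4701, 0.1787, 0.173]
tcp_rot: [-0.266, 0.587, 0.733, 0.216]
contact_force: [-1.2, 0.3, 0.3]
gripper_width: 0.472
grasp_force: 0.0
tool shift [-0.0036 -0.0016  0.0884] rot [ 0.0007 -0.0001  0.0058]
[([273, 203, 17, 31, 362], [281.2, 220.1]), ([416, 0, 16, 19, 96], [424.0, 9.4]), ([273, 233, 17, 8, 78], [281.1, 235.9])]
[array([281., 205.]), array([281., 220.]), array([281., 244.])]
```

```bash
python3 -m crank '[[[-0.0036,-0.001,0.008,0,0,0.005],[0,0,0.02,0,0,0],[0,0,0.025,0,0,0],[0,0,0.02,0,0,0],[0,0,0.01,0,0,0],[0,0,0.005,0,0,0],[0,0,0,0,0,0],[0,0,0,0,0,0]]]' 135
python3 -c "
from h import *
go(MID['g']+.03*u,RG)"
python3 -m crank '[[[0,0,0,0,0,0],[0,0,0,0,0,0],[0,0,0,0,0,0],[0,0,0,0,0,0],[0,0,0,0,0,0],[0,0,0,0,0,0]]]' 255 45 | tail -3
```

```text
clock: 37.68
tool_pos: [0.4576, 0.2303, 0.1025]
tcp_rot: [-0.266, 0.59, 0.731, 0.215]
contact_force: [0.2, -0.2, -0.3]
gripper_width: 0.471
grasp_force: 0.0
tool shift [ 0.0011 -0.0003  0.0002] rot [ 0.0006 -0.     -0.0012]
contact_force: [-0.0, -4.5, 6.9]
gripper_width: 0.126
grasp_force: 43.8
```

```bash
python3 -m crank '[[[0.007,0,-0.008,0,0,0],[0.013,0,-0.015,0,0,0],[0.019,0,-0.023,0,0,0],[0.019,0,-0.023,0,0,0],[0.013,0,-0.015,0,0,0],[0.006,0,-0.008,0,0,0],[0.004,0,-0.006,0,-0.05,0],[0.003,0,-0.007,0,-0.1,0],[0.003,0,-0.007,0,-0.1,0],[0.002,0,-0.007,0,-0.1,0],[0.001,0,-0.007,0,-0.1,0],[0,0,-0.007,0,-0.1,0],[0,0,0,0,-0.1,0],[0,0,0,0,-0.05,0],[0,0,0,0,0,0],[0,0,0,0,0,0]]]'
python3 -c "
from h import *
go([CELL[0][0]-.001,CELL[0][1]+.001,.25],down(12.3))"
```

```text
clock: 39.52
tool_pos: [0.4581, 0.2234, 0.2644]
tcp_rot: [-0.001, 0.627, 0.779, -0.001]
contact_force: [0.1, -0.9, 0.2]
gripper_width: 0.127
grasp_force: 43.9
tool shift [-0.2126  0.1554  0.0141] rot [-0.0026  0.0006  0.0015]
```

```bash
python3 -m crank '[[[-0.013,0.009,0,0,0,0],[-0.028,0.021,0,0,0,0],[-0.031,0.023,0,0,0,0],[-0.031,0.023,0,0,0,0],[-0.031,0.023,0,0,0,0],[-0.031,0.023,0,0,0,0],[-0.028,0.02,0.005,0,0,0],[-0.014,0.01,0.005,0,0,0],[-0.006,0.003,0.004,-0.003,0,0],[0,0,0,0,0,0],[0,0,0,0,0,0],[0,0,0,0,0,0]]]'
python3 -c "
from h import *
go([CELL[0][0]-.001,CELL[0][1]+.001,.117],down(12.3))"
```

```text
clock: 40.52
tool_pos: [0.6548, 0.0486, 0.2511]
tcp_rot: [0.0, 0.627, 0.779, 0.001]
contact_force: [-0.4, 0.2, -0.7]
gripper_width: 0.126
grasp_force: 44.0
tool shift [0.0002 0.0005 0.1341] rot [ 0.0014 -0.0003  0.0005]
```

```bash
python3 -m crank '[[[0,0,0.015,0,0,0],[0,0,0.025,0,0,0],[0,0,0.025,0,0,0],[0,0,0.025,0,0,0],[0,0,0.02,0,0,0],[0,0,0.012,0,0,0],[0,0,0.006,0,0,0],[0,0,0.003,0,0,0],[0,0,0,0,0,0],[0,0,0,0,0,0],[0,0,0,0,0,0]]]'
```

```text
clock: 41.43
tool_pos: [0.6567, 0.0475, 0.1215]
tcp_rot: [0.002, 0.627, 0.779, 0.001]
contact_force: [0.4, 0.3, -0.8]
gripper_width: 0.127
grasp_force: 44.0
```

```bash
python3 -m crank '[[[0,-0.001,0.002,0,0,0],[0,0,0.001,0,0,0],[0,0,0,0,0,0],[0,0,0,0,0,0]]]'
python3 -m crank '[[[0,0,0,0,0,0],[0,0,0,0,0,0],[0,0,0,0,0,0],[0,0,0,0,0,0],[0,0,0,0,0,0],[0,0,-0.015,0,0,0],[0,0,-0.03,0,0,0],[0,0,-0.035,0,0,0],[0,0,-0.035,0,0,0],[0,0,-0.02,0,0,0],[0,0,0,0,0,0],[0,0,0,0,0,0]]]' 135
python3 -c "
from h import *
go(MID['y']+.14*u,RG); w=cam('wrist')
for lo,hi,C in(((50,120,70),(75,255,255),CELL[0]),((5,180,120),(14,255,255),CELL[2])):
  m=cv2.morphologyEx(cv2.inRange(cv2.cvtColor(w['color'],cv2.COLOR_RGB2HSV),lo,hi),cv2.MORPH_OPEN,np.ones((2,2)))
  n,l,st,ce=cv2.connectedComponentsWithStats(m); print([(st[j].tolist(),ce[j].round(1).tolist()) for j in np.argsort(-st[1:,4])[:4]+1])
  print([pjw(w,np.array([*C,z])).round() for z in(.086,.12,.166)])"
```

```text
clock: 41.77
tool_pos: [0.6558, 0.0471, 0.1185]
tcp_rot: [0.002, 0.628, 0.779, 0.001]
contact_force: [-0.8, 1.0, 5.3]
gripper_width: 0.122
grasp_force: 44.8
clock: 42.77
tool_pos: [0.6554, 0.0472, 0.2547]
tcp_rot: [0.002, 0.628, 0.779, 0.002]
contact_force: [-0.7, 0.1, -0.5]
gripper_width: 0.463
grasp_force: 0.0
tool shift [ 0.1527 -0.0426  0.0666] rot [0.0056 0.6994 0.0014]
[([277, 189, 14, 16, 170], [283.4, 196.5]), ([279, 204, 10, 4, 27], [283.6, 205.8]), ([93, 275, 4, 4, 8], [94.5, 276.5]), ([66, 262, 2, 2, 4], [66.5, 262.5])]
[array([284., 186.]), array([284., 196.]), array([284., 212.])]
[([0, 264, 16, 43, 278], [7.6, 284.9]), ([246, 271, 11, 24, 182], [251.3, 283.1]), ([6, 314, 13, 22, 142], [12.9, 325.2]), ([245, 298, 8, 4, 31], [248.6, 299.5])]
[array([252., 263.]), array([249., 279.]), array([245., 306.])]
```

Green and orange are both upright. Yellow next.

```bash
python3 -m crank '[[[0.015,-0.004,0,0,0,0],[0.03,-0.009,0,0,0,0],[0.035,-0.01,0,0,0,0],[0.03,-0.008,0,0,0,0],[0.015,-0.004,0,0,0,0],[0.005,-0.002,0,0,0,0],[0,0,0,0.005,0.05,0],[0,0,0,0,0.1,0],[0,0,0,0,0.1,0],[0,0,0,0,0.1,0],[0,0,0,0,0.1,0],[0,0,0,0,0.1,0],[0,0,0,0,0.1,0],[0,0,0,0,0.05,0],[0,0,0,0,0,0],[0,0,0,0,0,0]]]' 135
python3 -c "
from h import *
go(MID['y']+.11*u,RG);print(pose()[2]['joint_pos'].round(2))"
```

```text
clock: 44.15
tool_pos: [0.591, 0.1645, 0.2504]
tcp_rot: [-0.267, 0.592, 0.73, 0.213]
contact_force: [0.1, 1.2, 0.2]
gripper_width: 0.471
grasp_force: 0.0
tool shift [-0.0216 -0.0039  0.0938] rot [-0.0021  0.0012 -0.0064]
[-0.28  0.51  0.38  1.71 -0.87  1.34  0.67]
```

```bash
python3 -m crank '[[[-0.008,-0.001,0.02,-0.002,0,-0.006],[-0.008,-0.001,0.025,0,0,0],[-0.006,-0.001,0.025,0,0,0],[0,0,0.015,0,0,0],[0,0,0.004,0,0,0],[0,0,0,0,0,0],[0,0,0,0,0,0]]]' 135
python3 -c "
from h import *
go(MID['y']+.03*u,RG)
w=cam('wrist')
m=cv2.morphologyEx(cv2.inRange(cv2.cvtColor(w['color'],cv2.COLOR_RGB2HSV),(24,140,120),(33,255,255)),cv2.MORPH_OPEN,np.ones((2,2)))
n,l,st,ce=cv2.connectedComponentsWithStats(m); print([(st[j].tolist(),ce[j].round(1).tolist()) for j in np.argsort(-st[1:,4])[:3]+1])
print([pjw(w,MID['y']+d*u).round() for d in(0,.036,.08)])"
```

```text
clock: 44.73
tool_pos: [0.58, 0.2054, 0.1707]
tcp_rot: [-0.265, 0.588, 0.733, 0.215]
contact_force: [-0.6, -0.7, 0.3]
gripper_width: 0.474
grasp_force: 0.0
tool shift [-0.0029 -0.0023  0.0855] rot [0.0008 0.0002 0.0053]
[([536, 77, 24, 42, 499], [551.3, 103.5]), ([273, 210, 17, 24, 314], [281.0, 221.5]), ([273, 233, 17, 8, 69], [280.7, 236.5])]
[array([281., 206.]), array([280., 220.]), array([280., 245.])]
```

```bash
python3 -m crank '[[[-0.0029,-0.0017,0.008,0,0,0.005],[0,0,0.02,0,0,0],[0,0,0.025,0,0,0],[0,0,0.02,0,0,0],[0,0,0.008,0,0,0],[0,0,0.004,0,0,0],[0,0,0,0,0,0],[0,0,0,0,0,0]]]' 135
python3 -c "
from h import *
go(MID['y']+.03*u,RG)"
python3 -m crank '[[[0,0,0,0,0,0],[0,0,0,0,0,0],[0,0,0,0,0,0],[0,0,0,0,0,0],[0,0,0,0,0,0],[0,0,0,0,0,0]]]' 255 45 | tail -3
```

```text
clock: 45.45
tool_pos: [0.5674, 0.2552, 0.1033]
tcp_rot: [-0.266, 0.59, 0.731, 0.215]
contact_force: [0.2, -0.4, 0.2]
gripper_width: 0.473
grasp_force: 0.0
tool shift [ 0.0011 -0.0005  0.0008] rot [ 0.0016  0.0002 -0.0015]
contact_force: [-1.1, -4.2, 6.1]
gripper_width: 0.129
grasp_force: 43.9
```

```bash
python3 -m crank '[[[0.007,0,-0.008,0,0,0],[0.013,0,-0.015,0,0,0],[0.019,0,-0.023,0,0,0],[0.019,0,-0.023,0,0,0],[0.013,0,-0.015,0,0,0],[0.006,0,-0.008,0,0,0],[0.004,0,-0.006,0,-0.05,0],[0.003,0,-0.007,0,-0.1,0],[0.003,0,-0.007,0,-0.1,0],[0.002,0,-0.007,0,-0.1,0],[0.001,0,-0.007,0,-0.1,0],[0,0,-0.01,0,-0.1,0],[0,0,-0.02,0,-0.1,0],[0,0,-0.02,0,-0.05,0],[0,0,-0.01,0,0,0],[0,0,0,0,0,0],[0,0,0,0,0,0]]]'
python3 -c "
from h import *
go([CELL[3][0]-.001,CELL[3][1]+.001,.31],down(12.3))"
```

```text
clock: 47.37
tool_pos: [0.5693, 0.2426, 0.3176]
tcp_rot: [-0.0, 0.628, 0.778, -0.001]
contact_force: [0.1, -0.5, -1.8]
gripper_width: 0.126
grasp_force: 44.0
tool shift [-0.3356 -0.0076  0.0077] rot [-0.0017  0.0003 -0.0021]
```

```bash
python3 -m crank '[[[-0.015,0,0,0,0,0],[-0.033,-0.001,0,0,0,0],[-0.037,-0.001,0,0,0,0],[-0.037,-0.001,0,0,0,0],[-0.037,-0.001,0,0,0,0],[-0.037,-0.001,0,0,0,0],[-0.037,-0.001,0,0,0,0],[-0.037,-0.001,0,0,0,0],[-0.033,-0.001,0,0,0,0],[-0.02,0,0,0,0,0],[-0.012,0,0,-0.002,0,-0.002],[0,0,0,0,0,0],[0,0,0,0,0,0],[0,0,0,0,0,0]]]'
python3 -c "
from h import *
go([CELL[3][0]-.001,CELL[3][1]+.001,.25],down(12.3))"
```

```text
clock: 48.53
tool_pos: [0.6324, -0.0839, 0.318]
tcp_rot: [-0.0, 0.626, 0.78, 0.0]
contact_force: [0.3, 0.7, -1.1]
gripper_width: 0.13
grasp_force: 44.0
tool shift [-0.0032 -0.0005  0.068 ] rot [ 0.0002 -0.0003  0.0029]
```

```bash
python3 -m crank '[[[-0.003,-0.0005,0.015,0,0,0.003],[0,0,0.03,0,0,0],[0,0,0.035,0,0,0],[0,0,0.035,0,0,0],[0,0,0.035,0,0,0],[0,0,0.025,0,0,0],[0,0,0.012,0,0,0],[0,0,0.006,0,0,0],[0,0,0.002,0,0,0],[0,0,0,0,0,0],[0,0,0,0,0,0],[0,0,0,0,0,0]]]'
```

```text
clock: 49.53
tool_pos: [0.6342, -0.0889, 0.1254]
tcp_rot: [0.002, 0.628, 0.778, 0.001]
contact_force: [-0.0, 0.5, -1.4]
gripper_width: 0.125
grasp_force: 44.0
```

```bash
python3 -m crank '[[[0,0,0.003,0,0,0],[0,0,0.003,0,0,0],[0,0,0.001,0,0,0],[0,0,0,0,0,0],[0,0,0,0,0,0]]]'
python3 -m crank '[[[0,0,0,0,0,0],[0,0,0,0,0,0],[0,0,0,0,0,0],[0,0,0,0,0,0],[0,0,0,0,0,0],[0,0,-0.015,0,0,0],[0,0,-0.03,0,0,0],[0,0,-0.035,0,0,0],[0,0,-0.035,0,0,0],[0,0,-0.035,0,0,0],[0,0,-0.02,0,0,0],[0,0,0,0,0,0],[0,0,0,0,0,0]]]' 135
cat > chk.py <<'E'
from h import *
w=cam('wrist'); hsv=cv2.cvtColor(w['color'],cv2.COLOR_RGB2HSV)
for k,lo,hi,C in(('g',(50,120,70),(75,255,255),CELL[0]),('o',(5,180,120),(14,255,255),CELL[2]),('y',(24,140,120),(33,255,255),CELL[3])):
  m=cv2.morphologyEx(cv2.inRange(hsv,lo,hi),cv2.MORPH_OPEN,np.ones((2,2)))
  n,l,st,ce=cv2.connectedComponentsWithStats(m); print(k,[(st[j][4].tolist(),ce[j].round(1).tolist()) for j in np.argsort(-st[1:,4])[:4]+1],[pjw(w,np.array([*C,z])).round() for z in(.086,.12,.166)])
A=np.arange(0,2*np.pi,.05); C=np.c_[np.cos(A),np.sin(A),0*A]
s=cam('scene'); xs=np.arange(-.03,.0301,.0015)
for f,c,n in((pjw,w,'wrist'),(pj,s,'scene')):
  g=cv2.GaussianBlur(c['color'],(0,0),1).astype(np.float32); G=np.hypot(cv2.Sobel(g,-1,1,0),cv2.Sobel(g,-1,0,1)).max(2); G=np.minimum(G,np.percentile(G,97))
  for nm,r,z in(("disc top",.037,.086),):
    S=np.array([[cv2.remap(G,*[q.reshape(1,-1) for q in np.array([f(c,np.array([.4916+a,-.026+b,z])+r*k) for k in C]).astype(np.float32).T],cv2.INTER_LINEAR).mean() for b in xs] for a in xs])
    i,j=np.unravel_index(S.argmax(),S.shape); print(n,nm,.4916+xs[i],-.026+xs[j],((S.max()-S.mean())/S.std()).round(1))
  print("rms diff bystanders vs start" if n=='scene' else '')
ref=cv2.imread('pics/scene0.png')
for nm,(x,y) in dict(bottle=(177,252),gear=(326,240),loupe=(297,276),mat=(265,197),jar=(287,233),lidspot=(200,217)).items():
  a=ref[y-14:y+14,x-14:x+14].astype(float);b=s['color'][y-14:y+14,x-14:x+14,::-1].astype(float);print(nm,np.abs(a-b).mean().round(1),end='; ')
E
python3 chk.py
```

```text
clock: 49.95
tool_pos: [0.6345, -0.0892, 0.1192]
tcp_rot: [0.002, 0.628, 0.778, 0.001]
contact_force: [-1.7, -0.1, 11.8]
gripper_width: 0.13
grasp_force: 45.5
clock: 51.03
tool_pos: [0.6333, -0.0886, 0.2877]
tcp_rot: [0.002, 0.628, 0.778, 0.001]
contact_force: [0.8, 0.6, -0.6]
gripper_width: 0.468
grasp_force: 0.0
g [(10, [380.3, 194.2]), (8, [376.0, 193.5]), (7, [375.0, 214.0]), (6, [395.0, 207.5])] [array([332.,  61.]), array([337.,  56.]), array([347.,  48.])]
o [(212, [15.5, 226.2]), (206, [18.4, 262.7]), (99, [19.8, 199.9]), (28, [5.5, 203.5])] [array([299., 140.]), array([301., 144.]), array([304., 150.])]
y [(78, [284.4, 186.6])] [array([283., 179.]), array([283., 187.]), array([284., 200.])]
wrist disc top 0.49160000000000004 -0.02599999999999997 10.0

scene disc top 0.4931 -0.02449999999999997 5.1
rms diff bystanders vs start
bottle 2.8; gear 2.8; loupe 3.1; mat 22.2; jar 26.0; lidspot 22.2;
```

```bash
python3 -m crank '[[[0,0,-0.03,0,0,0],[0,-0.03,-0.03,0,0,0],[0,-0.035,-0.03,0,0,0],[0,-0.035,0,0,0,0],[0,-0.035,0,0,0,0],[0,-0.02,0,0,0,0],[0,0,0,0,0,0],[0,0,0,0,0,0]]]' 0
python3 - <<'E'
from h import *
w=cam('wrist')
for n,c,f in(('scene',cam('scene'),pj),('top',cam('top'),pj),('wrist',w,pjw)):
  hsv=cv2.cvtColor(c['color'],cv2.COLOR_RGB2HSV)
  for k,lo,hi,C in(('g',(45,90,50),(80,255,255),CELL[0]),('o',(6,150,120),(16,255,255),CELL[2]),('y',(23,120,110),(34,255,255),CELL[3])):
    a,b=f(c,np.array([*C,.086])),f(c,np.array([*C,.166])); q=(a+b)/2
    m=cv2.inRange(hsv,lo,hi); y0,x0=int(q[1])-25,int(q[0])-25
    if min(x0,y0)<0: print(n,k,'out');continue
    ys,xs=np.nonzero(m[y0:y0+50,x0:x0+50])
    if len(xs)>4: print(n,k,"n",len(xs),"mean",xs.mean().round(1)+x0,ys.mean().round(1)+y0,"range y",ys.min()+y0,ys.max()+y0,"x",xs.min()+x0,xs.max()+x0,"pred",a.round(),b.round())
    else: print(n,k,"none",q.round(), c['color'][int(q[1]),int(q[0])])
# chute in wrist: bright pixels over mat; mat mask
hsv=cv2.cvtColor(w['color'],cv2.COLOR_RGB2HSV)
m=cv2.inRange(hsv,(65,80,40),(85,255,255)); n,l,st,ce=cv2.connectedComponentsWithStats(m); i=1+st[1:,4].argmax(); print("mat",st[i])
e=[np.array([np.cos(a),np.sin(a),0]) for a in np.radians([-13.6,76.4])]
for a,b in((-.075,0),(.075,0)):
    print("chute end pred",pjw(w,np.array([.4245,-.2438,.028])+a*e[0]).round())
ch=cv2.inRange(hsv,(0,0,150),(180,60,255)); n,l,st,ce=cv2.connectedComponentsWithStats(ch); print([(st[j].tolist(),ce[j].round()) for j in np.argsort(-st[1:,4])[:3]+1],"pred centre",pjw(w,np.array([.4245,-.2438,.015])).round()); print(pose()[0])
E
```

```text
clock: 51.8
tool_pos: [0.4842, -0.1202, 0.3724]
tcp_rot: [0.0, 0.628, 0.778, 0.0]
contact_force: [1.1, -0.6, 0.8]
gripper_width: 1.0
grasp_force: 0.0
scene g n 77 mean 246.3 242.8 range y 232 255 x 244 248 pred [247. 256.] [246. 230.]
scene o n 87 mean 231.4 223.2 range y 211 242 x 222 243 pred [233. 235.] [232. 209.]
scene y n 57 mean 226.0 212.5 range y 201 224 x 224 228 pred [227. 225.] [226. 199.]
top g none [226. 148.] [68 72 46]
top o n 16 mean 243.0 147.5 range y 146 149 x 233 253 pred [256. 156.] [255. 149.]
top y none [271. 155.] [69 92 92]
wrist g n 111 mean 440.5 78.2 range y 74 83 x 427 452 pred [430.  79.] [458.  76.]
wrist o n 993 mean 429.4 144.1 range y 116 165 x 407 442 pred [406. 138.] [430. 145.]
wrist y n 39 mean 402.9 172.3 range y 166 178 x 391 411 pred [393. 167.] [414. 180.]
mat [ 160  157  153  119 6815]
chute end pred [190. 206.]
chute end pred [273. 244.]
[([434, 241, 80, 75, 1988], array([466., 274.])), ([186, 195, 47, 40, 770], array([210., 213.])), ([231, 217, 48, 37, 755], array([254., 233.]))] pred centre [232. 223.]
[ 0.48576143 -0.11973784  0.37233533]
```

All checks pass: three punches upright in their cells, chute centred on the mat, lid centred on the jar, and the bottle, gear and loupe unchanged. Handing in.

```bash
python3 -c "
from rig import arm
print(arm.job_done())"
```

```text
the job is handed in; nothing more can be done
None
```

The job is handed in: the bushes are in the jar, the chute is back upright in the middle of its mat, the lid is on square, and the yellow, orange and green punches (blue was absent) each stand in their own cell; the hand-in gave no verdict.

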